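# Candle an egg in the pantry

## Robot

A 6-joint arm with a two-finger parallel gripper is mounted at the origin on the work surface. World frame = base frame: x ahead of the robot, y to its left, z up, the work surface at z = 0. Lengths are in mm, angles in degrees, forces in N, time in s.
With the tool pointing down it reaches from about 350 to 725 mm from the base axis. Payload 4.3 kg.
Tool frame: the origin (TCP) lies at the very end of the fingers, on their centre line; the grasp point (between the pads) lies pinch_z behind it (pinch_z is the distance from the TCP to the grasp point, in mm); z points along the fingers, x is the direction in which the jaws open and shut, and the axes are right-handed (so a half turn about z gives the same grasp; the last joint's range is limited). The gripper opens to 85 mm and grips with 20 to 120 N. Pads are 22 mm wide; open, the fingers measure 114 mm over their backs; the gripper's body (76 mm by 85 mm) begins 54 mm behind the grasp point. The pads swing forward as they close: fully open they stand 13 mm farther back than shut.
Start: joints at [-71.752, 21.618, 4.641, 73.018, 0, 83.68], TCP at [239.088, -522.976, 231.329] pointing down, gripper open.
Joint ranges: [-156.06, 156.06], [-48.1, 94.91], [-58.44, 69.94], [-101.28, 121.22], [-78.64, 73.56], [-180, 180]. Speed limits (degrees/s): [147.25, 147.25, 180, 180, 180, 180].

## Interface

Orientations are given as a 3x3 rotation matrix whose columns are the frame's x, y, z axes.
In Python, from station import * gives the robot as it stands.
- The arm moves only by the tool move_arm, never from a script. Its argument "commands" is a list of rows, each an object with "dp": the shift along the tool's x, y, z in mm, a list of three; "rot": the turn, a rotation vector about the tool's x, y, z in degrees, a list of three; "hand": the finger opening in mm, from 0 to 85.4. A call has exactly 10 rows; each row is the pose to reach, as a shift and turn from the pose commanded when the call began, along the tool's axes at that moment; what a row does not reach only later rows make up. A row lasts 1/12 s, in which the tool goes at most 41.7 mm and 7.16 degrees, less where a joint would pass 70% of its speed; a pose out of reach is approached as far as the arm can. A call with a gripper value outside its range is refused whole. The fingers move at their own pace and stop on an object; "force" is the grip in N (left out, the last holds). Time passes only in rows, so rows that repeat a pose let the fingers close, or fill a call up. It gives the time, the measured TCP pose, the force and the opening at its end, in the units of the state.
- get_state(): the state, without advancing time (a new reading comes with each control period).
- capture(name): name is "scene" or "top" or "wrist"; returns (picture, depth): 400x640x3 uint8, red, green, blue; 400x640 float32, mm along the optical axis (not along the pixel's ray), 0 where there is no reading.
- camera_model(name): a dict with "fx", "fy", "cx", "cy" (pixels), "xyz" and "orientation" of the camera in the world. Camera axes: x right, y up, looking along -z (the intrinsics and any distortion apply to the point x, -y, -z); pixel columns grow to the right and rows downward; lengths in mm; the calibration is good to about 2 mm. A picture is of the moment at which its call begins: read the wrist's pose just before it. camera_model takes no time and is no camera call; for the wrist camera it gives the pose at the moment of the call.
- close_job(): hands the job in, once; it reports no verdict.
The state is a dict: "time_s": time; "qpos": joint angles; "joint_vel": joint speeds; "joint_torque": joint torques, N m; "tool_pos": TCP position; "ee_rot": TCP orientation; "force": force on the tool from outside, world axes, zero at the start; "moment": the same for the moment, N m; "grip_width": opening from 0.0 (shut) to 1.0 (fully open).
Only numpy, scipy, OpenCV 4.12 (cv2) and the standard library are available. Lean on these libraries where they do the work, as an engineer would, in place of code of your own. Each camera call takes 0.05 s, during which the arm holds its last target. There are 200 camera calls.

## Task

Get the candling lamp working by pressing the battery pack down into its bay until it sits flush with the lamp's top. Then pick up the tongs, gently take the brown egg out of its cup with them (never with the fingers) and hold it still a few centimetres above the middle of the lamp's lens, touching nothing; finish while still holding it there. Do not drop or crush the egg, and leave the cream egg and the jam jar and blue tin where they are.

Things in the scene. Friction and masses are not known exactly. Their poses are not given: they have to be found in the camera images.
- lamp: Egg-candling lamp, a green box 100 (x) x 190 (y) x 44 mm (z), fixed to the table. Origin at the centre of its underside, z up. In its top, on the -y side, is the rectangular battery bay; on the +y side a black rubber ring of 48 mm diameter, 8 mm high, with the pale yellow lens in it.
- lamp_bay (a point): Centre of the battery bay's floor, axes as the lamp. The bay is open at the top, 47 (x) x 67 (y) mm and 24 mm deep. Two brass springs in its -y wall stand 4 mm into it and rub on the pack: it does not drop in by its weight but takes a push of about 3 to 8 N down to the floor. A seated pack stays in, up to 1.5 mm to the bay's +y side.
- lamp_lens (a point): Centre of the lens, at the top of the rubber ring, 52 mm over the table; 100 mm from the bay's centre along the lamp's +y.
- pack: Loose battery pack, a black block 44 (x) x 64 (y) x 24 mm (z), 100 to 160 g, with a yellow grip tab on its top 12 (x) x 40 (y) mm, 20 mm high (24 to 44 mm above its underside). Origin at the centre of its underside. Fits the bay either way round (long side along the lamp's y); when seated its black top is flush with the lamp's top and only the tab stands out.
- tongs: Spring tongs, 240 mm long, 30 mm high, about 130 g, lying so that the two arms close level. Origin on the table under the middle of the grip: x points to the jaws, y across the arms, z up. Pivot (22 mm thick) at x = -110 mm, jaws at x = +110 mm. Squeeze along y on the red grip faces (x -26 to +26 mm, z 0 to 30 mm), 56 mm apart outside when open.
- tongs_jaw (a point): The point midway between the two jaws, at mid height (16 mm above the tongs' underside), axes as the tongs. The jaws are 28 mm high (2 to 30 mm above the underside), reach 19 mm before and behind this point and are shallow V-shaped red pads; open they stand about 100 mm apart over their outsides.
- tong_left: The tongs' arm on their +y side, with grip face and jaw. Origin at the pivot, at the underside. The spring pushes each arm out with about 8 N at the grip when open, 12 N when closed on an egg. The jaws move twice as far as the grip: grip at 52 mm leaves about 70 mm between the jaws, an egg is held at about 35 mm, the tongs shut at 21 mm.
- tong_right: The tongs' arm on their -y side, moving as the other does. Origin at the pivot, at the underside. Half of the squeeze on the grip beyond the spring's force acts on the egg, which breaks at 45 N a side: squeezing with 25 to 50 N holds it well.
- egg_brown: The brown egg, 45 mm thick and 56 mm tall, 45 to 70 g, standing upright in one of two wooden egg cups. Origin at its bottom, z up through its tip. The cups are fixed, 52 mm across and 32 mm high; the egg's bottom stands 22 mm over the table and its tip 78 mm.
- egg_brown_mid (a point): The middle of the brown egg at its thickest part, 25 mm above its bottom (47 mm over the table in the cup).
- egg_cream_mid (a point): The same point of the cream egg, which stands in the other cup, at least 120 mm away; leave it alone.
- jar_jam: Small jar of dark red jam, 66 mm diameter, 85 mm high. Origin at its bottom. Leave it alone.
- tin_small: Shallow blue tin, 60 mm diameter, 26 mm high. Origin at its bottom. Leave it alone. (Behind it stand taller jars and tins, beyond 0.75 m from the robot, fixed.)
Not all that is in view belongs to the job. What is shaped like the pack but turquoise is not meant. What is shaped like the egg_brown but purple or turquoise is not meant.

How it is judged:
By the outcome, as a careful person would: the job done as asked, in the order asked, and still so for the second after the job is handed in, while the arm keeps its last pose, push and grip.
It also fails if it takes over 72 s, if anything falls off the work surface, if the arm or the gripper's body presses on something with over 40 N, if the wrist force passes 120 N, or if a joint passes its speed limit or range.

## Working session

There is one attempt and no reset: what is moved stays moved. The work goes in short steps, Python scripts to look and compute and a tool call to move; the robot and the scene stay as the last step left them, time stands still between calls to the robot, and variables do not carry over. Pictures are saved under pics/ and viewed, about 8 in all and at most 12, crops included, and the job is handed in when it is done.

Besides the shell and the picture viewer there is one more tool, called as name(argument=value, ...), one argument or row to a line, values as JSON. move_arm: Moves the arm, as the interface text tells. Its arguments: {"type":"object","properties":{"commands":{"type":"array"},"force":{"type":"number"}},"required":["commands"]}

```bash
mkdir -p pics; ls
cat > h.py <<'E'
from station import *
import numpy as np, cv2, pickle
def shot(n,tag):
    m=camera_model(n); p,d=capture(n); pickle.dump((m,p,d),open(f'pics/{tag}.pkl','wb')); return m,p,d
def load(tag): return pickle.load(open(f'pics/{tag}.pkl','rb'))
def ray(m,u,v):
    R=np.array(m['orientation']); c=np.array([(u-m['cx'])/m['fx'],-(v-m['cy'])/m['fy'],-1]); return np.array(m['xyz']),R@c
def atz(m,u,v,z):
    o,r=ray(m,u,v); return o+r*(z-o[2])/r[2]
def pd(m,d,u,v):
    o,r=ray(m,u,v); return o+r*float(np.median(d[int(v)-1:int(v)+2,int(u)-1:int(u)+2]))
def proj(m,P):
    c=np.array(m['orientation']).T@(np.array(P,float)-m['xyz']); return m['cx']+m['fx']*c[0]/-c[2], m['cy']-m['fy']*c[1]/-c[2]
def tri(m1,a,m2,b):
    o1,r1=ray(m1,*a);o2,r2=ray(m2,*b); t=np.linalg.lstsq(np.c_[r1,-r2],o2-o1,rcond=None)[0]; p,q=o1+t[0]*r1,o2+t[1]*r2; return (p+q)/2,np.linalg.norm(p-q)
E
python3 - <<'E'
from h import *
for n in('top','scene'):
    m,p,d=shot(n,n+'0'); print(n,{k:np.round(v,3) for k,v in m.items()},(d>0).mean())
    cv2.imwrite(f'pics/{n}0.png',p[:,:,::-1])
print(get_state())
E
```

```text
pics
top {'fx': np.float64(476.218), 'fy': np.float64(476.218), 'cx': np.float64(320.762), 'cy': np.float64(212.854), 'xyz': array([ 266.469,   84.696, 1550.155]), 'orientation': array([[-0.003,  0.986, -0.164],
       [-1.   , -0.003,  0.002],
       [ 0.002,  0.164,  0.986]])} 0.99583984375
scene {'fx': np.float64(508.846), 'fy': np.float64(508.846), 'cx': np.float64(316.406), 'cy': np.float64(191.859), 'xyz': array([1109.18 ,  437.814, 1094.674]), 'orientation': array([[-0.513, -0.721,  0.466],
       [ 0.858, -0.422,  0.292],
       [-0.014,  0.55 ,  0.835]])} 0.99594140625
{'time_s': 0.1, 'qpos': array([-7.17489942e+01,  2.16593380e+01,  4.57108370e+00,  7.30174086e+01,
       -3.37241357e-04,  8.36807625e+01]), 'joint_vel': array([-0.03929592, -0.11430102,  0.26171235,  0.03958593, -0.11290467,
       -0.01077146]), 'joint_torque': array([ 9.66254120e-04, -4.64694285e+01,  2.70581353e+01,  1.20119221e-02,
       -1.10959747e-04, -1.98123928e-05]), 'tool_pos': array([ 238.91617373, -522.37929433,  230.44143511]), 'ee_rot': array([[ 4.15807992e-01, -9.09452238e-01, -5.83145790e-04],
       [-9.09450577e-01, -4.15808354e-01,  1.74954670e-03],
       [-1.83360605e-03, -1.97133223e-04, -9.99998300e-01]]), 'force': array([-0.06685774, -0.57100255,  0.47006689]), 'moment': array([0.01631465, 0.01203626, 0.02152344]), 'grip_width': 1.0009617780748912}
```

View pics/top0.png

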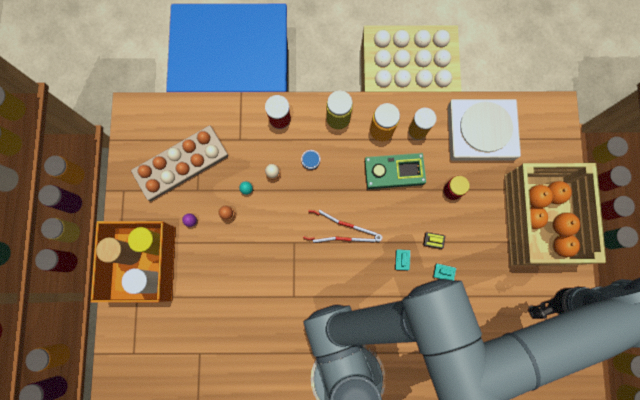

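View pics/scene0.png

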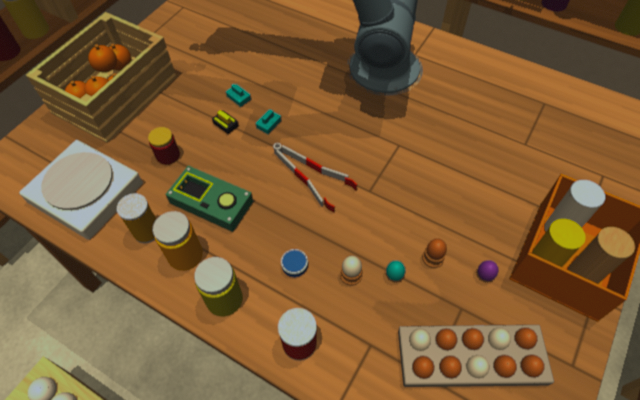

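The top view shows the lamp at (395,171), the black pack with a yellow tab at (433,241), two turquoise decoy packs at (403,260) and (445,271), and the tongs with pivot (378,238) and jaws near (310,226). The egg candidates are brown (227,212), cream (272,171), turquoise (246,188), purple (190,220) and those in the carton. The brown egg in a cup at top (227,212) / scene (436,250) fits the description. I'll confirm this in an enlarged crop.

Run:
```python
from h import *
m,p,d=load('top0'); ms,ps,ds=load('scene0')
f=lambda p,x,y,w,h,s: cv2.resize(p[y:y+h,x:x+w],None,fx=s,fy=s,interpolation=cv2.INTER_CUBIC)
a=f(p,295,150,160,100,5)              # 800x500 -> scale 5
cv2.imwrite('pics/cropA.png',a[:,:,::-1])
b=np.hstack([f(p,180,160,100,70,4),f(ps,330,230,100*1,70,4)]); b2=np.hstack([f(ps,400,225,100,70,4),f(ps,165,90,100,70,4)])
cv2.imwrite('pics/cropB.png',np.vstack([b,b2])[:,:,::-1])
for n,mm,dd,u,v in [('egg',m,d,227,212),('eggS',ms,ds,436,246),('cream',m,d,272,171),('creamS',ms,ds,351,264),('lens',m,d,379,171),('lampgreen',m,d,395,180),('packtab',m,d,434,241),('pivot',m,d,378,238),('table',m,d,270,260),('jawL',m,d,308,240),('jawR',m,d,312,212),('jar',m,d,460,185),('tin',m,d,311,159)]: print(n,pd(mm,dd,u,v).round(1))
```

```text
egg [515.6 376.1  74.1]
eggS [529.3 386.6  75. ]
cream [647.4 236.4  75.6]
creamS [664.7 244.4  76.3]
lens [ 651.8 -107.1   55.1]
lampgreen [ 624.4 -159.7   44.1]
packtab [ 426.9 -281.3   29.9]
pivot [ 436.9 -101.7   32.2]
table [369.7 246.6   0.5]
jawL [434.4 123.3   1.6]
jawR [526.1 110.2   7.4]
jar [ 597.7 -357.1   86.2]
tin [700.  113.1  28.5]
```

View pics/cropA.png

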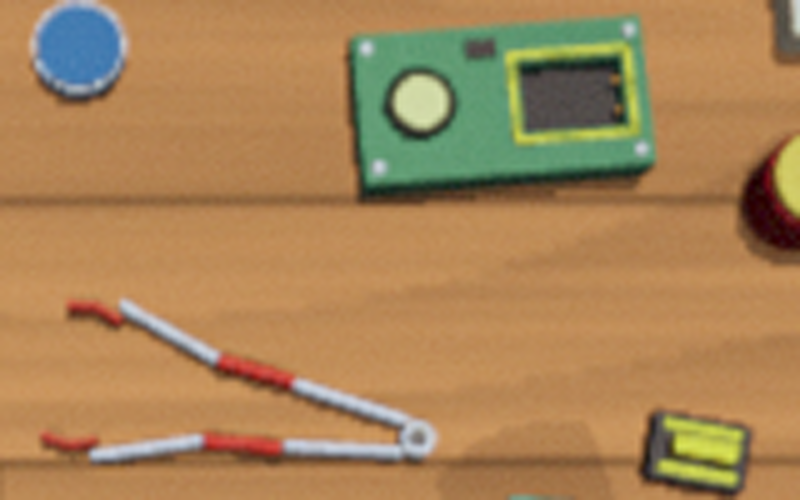

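View pics/cropB.png

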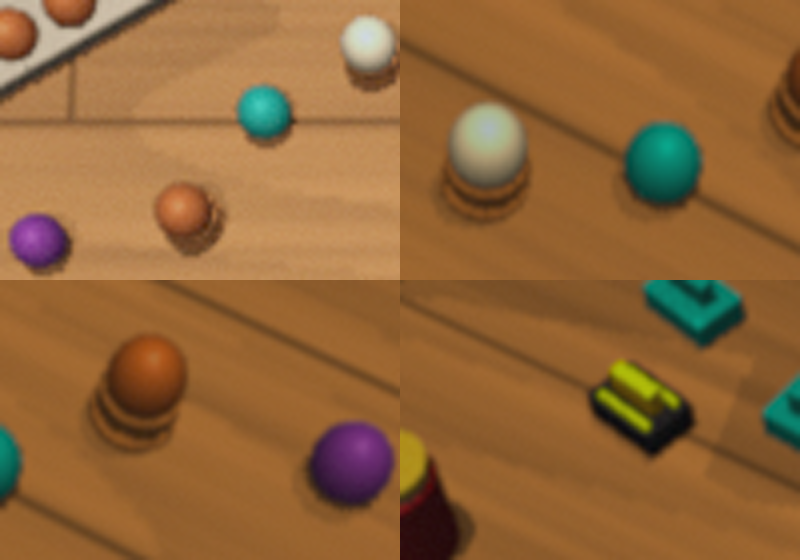

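Confirmed: brown egg in a wooden cup (the teal and purple ones lie on the table); the pack is black with a yellow tab. Crop A gives the corners of the lamp, pack, grips and jaws. Next I'll work out their poses.

Run:
```python
from h import *
m,p,d=load('top0'); ms,ps,ds=load('scene0')
F=lambda c:(295+c[0]/5-.4,150+c[1]/5-.4)
Z=lambda c,z:atz(m,*F(c),z)[:2].round(1)
print('lamp corners',[Z(c,44) for c in [(350,38),(637,17),(655,163),(365,185)]])
print('bay corners rim',[Z(c,44) for c in [(506,52),(632,42),(640,133),(517,143)]],'lens',Z((420,102),52))
print('pack tab',[Z(c,44) for c in [(676,428),(741,435),(738,466),(675,457)]])
print('pivot',Z((418,437),30),'gripsL',Z((243,443),30),Z((256,373),30),'jaws',Z((68,441),30),Z((95,312),30))
print('egg',Z((0,0),78)*0, atz(m,180+184/4,160+208/4,50).round(1))
# scene checks
print('lens tri',tri(m,F((420,102)),ms,(227,200)), 'tab tri',tri(m,F((707,447)),ms,(165+640/4-100,90+(375-280)/4)))
print('pivot tri',tri(m,F((418,437)),ms,(277,148)))
print('egg tri',tri(m,(226,212),ms,(400+148/4,225+(372-280)/4)))
w,pw,dw=shot('wrist','w0'); print(np.round(w['xyz'],1),np.round(w['orientation'],2),w['fx'],w['cx'],w['cy'])
```

```text
lamp corners [array([701.2, -62.5]), array([ 714.9, -250.8]), array([ 616.9, -258.7]), array([602.8, -70.4])]
bay corners rim [array([ 691.5, -164.2]), array([ 698. , -246.9]), array([ 636.9, -249.8]), array([ 630.4, -169.6])] lens [ 655.9 -106.2]
pack tab [array([ 444. , -265.3]), array([ 439.4, -306.5]), array([ 419.6, -303.7]), array([ 425.5, -263.9])]
pivot [ 440.3 -102.7] gripsL [436.8   9.7] [482.1   0.8] jaws [438.4 122. ] [522.3 104.6]
egg [0. 0.] [519.7 384.1  50. ]
lens tri (array([ 656.1849332 , -105.53229358,   48.05390107]), np.float64(2.7638755544952516)) tab tri (array([ 430.12829724, -281.54131493,   45.13543754]), np.float64(6.063090026185305))
pivot tri (array([ 441.08693712, -103.0363807 ,   18.55379179]), np.float64(2.3248965103509067))
egg tri (array([519.07651045, 386.81116051,  49.07104671]), np.float64(5.259244660549141))
[ 313.2 -488.2  372.7] [[ 0.42  0.86  0.29]
 [-0.91  0.39  0.13]
 [-0.   -0.32  0.95]] 340.93941469755936 323.4383247822628 198.24112737570047
```

```bash
cat >> h.py <<'E'
from scipy.spatial.transform import Rotation as Ro
def go(P,yaw):
    "dp, rot from the present pose to TCP P, tool down, tool x at yaw (mod 180 not applied)"
    s=get_state(); R=np.array(s['ee_rot']); c,n=np.cos(np.radians(yaw)),np.sin(np.radians(yaw))
    T=np.array([[c,n,0],[n,-c,0],[0,0,-1.]])
    print('dp',(R.T@(np.array(P)-s['tool_pos'])).round(1),'rot',Ro.from_matrix(R.T@T).as_rotvec(degrees=True).round(1),'t',s['time_s'],'F',np.round(s['force'],1),'q',np.round(s['qpos'],0))
E
python3 - <<'E'
from h import *
import station; print([x for x in dir(station) if x[0]!='_']); print(globals().get('pinch_z'))
go([431,-284,160],-7)
E
```

```text
['MotionError', 'camera_model', 'capture', 'close_job', 'get_state', 'pinch_z']
18.700000000000003
dp [-136.9 -273.8   70.8] rot [ -0.1   0.1 -58.4] t 0.15 F [-0.2  0.1 -0.5] q [-72.  22.   5.  73.  -0.  84.]
```

move_arm(
  commands=[
    {"dp": [-137, -274, 71], "rot": [0, 0, -58.4], "hand": 60},
    {"dp": [-137, -274, 71], "rot": [0, 0, -58.4], "hand": 60},
    {"dp": [-137, -274, 71], "rot": [0, 0, -58.4], "hand": 60},
    {"dp": [-137, -274, 71], "rot": [0, 0, -58.4], "hand": 60},
    {"dp": [-137, -274, 71], "rot": [0, 0, -58.4], "hand": 60},
    {"dp": [-137, -274, 71], "rot": [0, 0, -58.4], "hand": 60},
    {"dp": [-137, -274, 71], "rot": [0, 0, -58.4], "hand": 60},
    {"dp": [-137, -274, 71], "rot": [0, 0, -58.4], "hand": 60},
    {"dp": [-137, -274, 71], "rot": [0, 0, -58.4], "hand": 60},
    {"dp": [-137, -274, 71], "rot": [0, 0, -58.4], "hand": 60},
  ],
  force=60,
)

```text
time_s: 0.98
tool_pos: [431.4, -283.1, 159.7]
ee_rot: [[0.993, -0.12, -0.001], [-0.12, -0.993, 0.001], [-0.001, -0.0, -1.0]]
force: [-0.3, -0.4, -0.2]
grip_width: 0.706
```

Run:
```python
from h import *
s=get_state(); print(s['tool_pos'])
m,p,d=shot('wrist','w1'); P,Q=[431,-284,44],[431,-284,0]; print(proj(m,P),d.max())
cv2.imwrite('pics/w1.png',p[:,:,::-1])
# yellow tab mask at tab depth
mt=load('top0')[0]
hsv=cv2.cvtColor(p,cv2.COLOR_RGB2HSV); k=((hsv[:,:,0]>24)&(hsv[:,:,0]<36)&(hsv[:,:,1]>150)&(hsv[:,:,2]>120)).astype(np.uint8)
n,l,st,ce=cv2.connectedComponentsWithStats(k)
for i in range(1,n):
    if st[i,4]>80: print(st[i],ce[i],cv2.minAreaRect(np.argwhere(l==i)[:,::-1].astype(np.float32)),pd(m,d,*ce[i]).round(1))
```

```text
[ 431.42863365 -283.14586182  159.71260298]
(np.float64(322.8420452751793), np.float64(194.05273416956337)) 399.1116
```

View pics/w1.png

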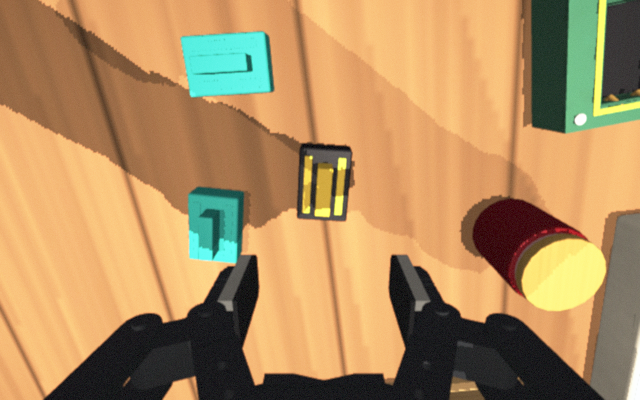

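The pack is centred in the view: body (298–351, 145–220), tab centre near (324,190). Turquoise decoys are at (226,63) and (215,225). Refining in code.

Run:
```python
from h import *
m,p,d=load('w1')
sub=p[135:232,285:365].astype(int); k=(sub.max(2)<75)
yl=(sub[:,:,0]-sub[:,:,2]>90)&(sub[:,:,0]-sub[:,:,1]<55)&(abs(sub[:,:,0]-sub[:,:,1])<70)
b=k.astype(np.uint8); c=max(cv2.findContours(b,0,2)[0],key=cv2.contourArea); r=cv2.minAreaRect(c); print(r[0][0]+285,r[0][1]+135,r[1:]) 
box=cv2.boxPoints(r)+[285,135]
print([atz(m,*q,24).round(1) for q in box], atz(m,r[0][0]+285,r[0][1]+135,24))
print('tab c z44',atz(m,324,190,44),'tab depth pts',[pd(m,d,324,v).round(1) for v in(158,168,180,190,200,210,214,219)])
t=load('top0')[0]; print('back to top pack centre', proj(t,[431,-282,24]))
go([431,-284,80],-7)
```

```text
308.24211502075195 169.83650588989258 ((42.16370391845703, 85.13726806640625), 38.32011413574219)
[array([ 381.9, -281. ,   24. ]), array([ 433.6, -230.9,   24. ]), array([ 457.9, -255. ,   24. ]), array([ 406.5, -308.1,   24. ])] [ 420.61157914 -267.78496654   24.        ]
tab c z44 [ 432.31601055 -280.76522107   44.        ] tab depth pts [array([ 434.9, -259.5,   23.7]), array([ 434.4, -263.6,   41.7]), array([ 433.3, -272.7,   43.8]), array([ 432.3, -280.9,   43.7]), array([ 431.3, -289.2,   43.5]), array([ 430.3, -297.5,   44. ]), array([ 429.9, -301. ,   44. ]), array([ 428.4, -313.4,   23.7])]
back to top pack centre (np.float64(433.7267015347968), np.float64(239.9336984759098))
dp [-0.1 -0.3 80.1] rot [ 0.   0.  -0.1] t 1.0333 F [-1.2  0.1  0.4] q [-40.  17. -13.  60.  -0.  57.]
```

```bash
cat >> h.py <<'E'
def cloud(m,d):
    v,u=np.mgrid[0:400,0:640]; c=np.stack([(u-m['cx'])/m['fx'],-(v-m['cy'])/m['fy'],-np.ones(u.shape)],-1)*d[...,None]
    return c@np.array(m['orientation']).T+m['xyz']
def rect(C,z0,z1,ctr,r):
    k=(C[...,2]>z0)&(C[...,2]<z1)&(np.hypot(C[...,0]-ctr[0],C[...,1]-ctr[1])<r)
    (c,s,a)=cv2.minAreaRect(C[k][:,:2].astype(np.float32)); print('rect c',np.round(c,1),'size',np.round(s,1),'ang',round(a,1),'n',k.sum(),'z',np.median(C[k][:,2]).round(1))
E
python3 - <<'E'
from h import *
m,p,d=load('w1'); C=cloud(m,d)
rect(C,38,50,(432,-282),35); rect(C,18,28,(432,-282),50)
C=cloud(*[load('top0')[i] for i in (0,2)]); rect(C,38,48,(659,-160),120);
E
```

```text
rect c [ 431.4 -283.1] size [40.1 11.9] ang 79.4 n 740 z 43.7
rect c [ 431.4 -283.4] size [64.6 44.1] ang 79.6 n 2940 z 23.9
rect c [ 693.8 -158.2] size [168.8 191.2] ang 4.0 n 1090 z 44.1
```

move_arm(
  commands=[
    {"dp": [0.6, -1, 40], "rot": [0, 0, 0], "hand": 50},
    {"dp": [0.6, -1, 80], "rot": [0, 0, 0], "hand": 50},
    {"dp": [0.6, -1, 105], "rot": [0, 0, 0], "hand": 50},
    {"dp": [0.6, -1, 120], "rot": [0, 0, 0], "hand": 50},
    {"dp": [0.6, -1, 132], "rot": [0, 0, 0], "hand": 50},
    {"dp": [0.6, -1, 132], "rot": [0, 0, 0], "hand": 50},
    {"dp": [0.6, -1, 132], "rot": [0, 0, 0], "hand": 5},
    {"dp": [0.6, -1, 132], "rot": [0, 0, 0], "hand": 5},
    {"dp": [0.6, -1, 132], "rot": [0, 0, 0], "hand": 5},
    {"dp": [0.6, -1, 132], "rot": [0, 0, 0], "hand": 5},
  ],
  force=60,
)

```text
time_s: 1.87
tool_pos: [433.0, -284.8, 29.8]
ee_rot: [[0.992, -0.123, 0.002], [-0.123, -0.992, -0.002], [0.002, 0.002, -1.0]]
force: [-0.3, -1.4, 2.7]
grip_width: 0.116
```

move_arm(
  commands=[
    {"dp": [0, 0, 0], "rot": [0, 0, 0], "hand": 5},
    {"dp": [0, 0, 0], "rot": [0, 0, 0], "hand": 5},
    {"dp": [0, 0, -20], "rot": [0, 0, 0], "hand": 5},
    {"dp": [0, 0, -50], "rot": [0, 0, 0], "hand": 5},
    {"dp": [0, 0, -90], "rot": [0, 0, 0], "hand": 5},
    {"dp": [0, 0, -120], "rot": [0, 0, 0], "hand": 5},
    {"dp": [0, 0, -120], "rot": [0, 0, 0], "hand": 5},
    {"dp": [0, 0, -120], "rot": [0, 0, 0], "hand": 5},
    {"dp": [0, 0, -120], "rot": [0, 0, 0], "hand": 5},
    {"dp": [0, 0, -120], "rot": [0, 0, 0], "hand": 5},
  ],
)

```text
time_s: 2.7
tool_pos: [430.9, -282.4, 146.5]
ee_rot: [[0.992, -0.122, -0.003], [-0.122, -0.992, 0.002], [-0.003, -0.002, -1.0]]
force: [-0.0, 0.6, -1.5]
grip_width: 0.121
```

Run:
```python
from h import *
s=get_state(); print(s['tool_pos'],s['ee_rot'],s['grip_width'],s['force'])
m,p,d=shot('wrist','w2'); cv2.imwrite('pics/w2.png',p[:,:,::-1])
C=cloud(m,d); z=s['tool_pos'][2]-5
rect(C,z-8,z+2,s['tool_pos'],50)
go([560,-210,150],4)
```

```text
[ 430.89963937 -282.44850129  146.52946366] [[ 0.99248831 -0.12231087 -0.00264725]
 [-0.12230497 -0.99248993  0.00228555]
 [-0.00290692 -0.00194461 -0.99999388]] 0.12061883921126297 [-0.03179545  0.57551432 -1.51710705]
rect c [ 433.1 -267. ] size [36.8 44.2] ang 83.0 n 4981 z 140.6
dp [119.3 -87.7  -3.8] rot [ -0.1   0.2 -11. ] t 2.75 F [ 0.2  0.1 -0.6] q [-40.  17. -14.  59.   0.  57.]
```

move_arm(
  commands=[
    {"dp": [135, -92, -3.8], "rot": [0, 0, -11], "hand": 5},
    {"dp": [135, -92, -3.8], "rot": [0, 0, -11], "hand": 5},
    {"dp": [135, -92, -3.8], "rot": [0, 0, -11], "hand": 5},
    {"dp": [135, -92, -3.8], "rot": [0, 0, -11], "hand": 5},
    {"dp": [135, -92, -3.8], "rot": [0, 0, -11], "hand": 5},
    {"dp": [135, -92, -3.8], "rot": [0, 0, -11], "hand": 5},
    {"dp": [135, -92, -3.8], "rot": [0, 0, -11], "hand": 5},
    {"dp": [135, -92, -3.8], "rot": [0, 0, -11], "hand": 5},
    {"dp": [135, -92, -3.8], "rot": [0, 0, -11], "hand": 5},
    {"dp": [135, -92, -3.8], "rot": [0, 0, -11], "hand": 5},
  ],
)

```text
time_s: 3.58
tool_pos: [576.2, -209.4, 152.1]
ee_rot: [[0.998, 0.068, -0.001], [0.068, -0.998, 0.0], [-0.001, -0.0, -1.0]]
force: [-0.3, -0.3, -0.6]
grip_width: 0.123
```

Run:
```python
from h import *
s=get_state(); print(s['tool_pos'],s['grip_width'])
m,p,d=shot('wrist','w3'); cv2.imwrite('pics/w3.png',p[:,:,::-1])
C=cloud(m,d); rect(C,41,47,(659,-160),130); rect(C,15,25,(663,-206),45); rect(C,48,56,(656,-106),35)
rect(C,s['tool_pos'][2]-14,s['tool_pos'][2]-3,s['tool_pos'],50)
```

```text
[ 576.21055921 -209.42987352  152.07508781] 0.12252147894536848
rect c [ 699.3 -159.6] size [178.9 186.2] ang 4.1 n 26180 z 43.8
rect c [ 666.4 -207.3] size [42.7 63.9] ang 4.4 n 3777 z 20.5
rect c [ 655.6 -105.4] size [46.9 47.5] ang 12.4 n 4358 z 52.1
rect c [ 575.6 -194.3] size [44.1 37.7] ang 4.2 n 5046 z 146.1
```

View pics/w3.png

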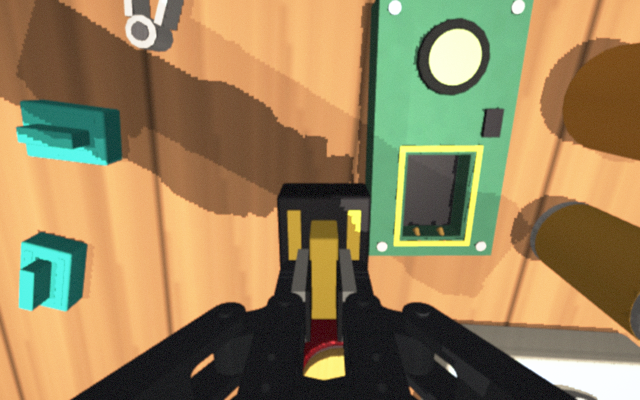

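Lamp seen cleanly: lens at (453,56), bay (398–483,146–246), pack in hand with top at z 146.1. Move over the bay to pre-insert height and check.

Run:
```python
from h import *
go([662.7,-206.4,84],4.1)
m,p,d=load('w3'); C=cloud(m,d)
# rim hole edges in lamp frame
a=np.radians(4.1); L=np.array([655.6,-105.4]); X=np.array([np.cos(a),np.sin(a)]);Y=np.array([-np.sin(a),np.cos(a)])
q=C[...,:2]-L; x=q@X; y=q@Y; z=C[...,2]; top=(z>42.5)&(z<46); 
k=top&(abs(x)<15); print('y edges',np.sort(y[k&(y>-75)&(y<-40)])[:3],np.sort(y[k&(y<-120)])[-3:])
k=top&(abs(y+100)<15); print('x edges',np.sort(x[k&(x<0)])[-3:],np.sort(x[k&(x>0)])[:3])
```

```text
dp [86.3  2.9 68.2] rot [-0.   0.  -0.2] t 3.6333 F [-0.   1.4 -1.1] q [-26.  28.   2.  65.  -0.  60.]
y edges [-66.01324333 -65.95906296 -65.94774845] [-133.06187835 -133.02656914 -132.86688861]
x edges [-23.41334492 -23.40831461 -23.0911402 ] [23.47512832 23.7324175  23.74502859]
```

move_arm(
  commands=[
    {"dp": [40, 2.2, 5], "rot": [0, 0, -0.2], "hand": 5},
    {"dp": [75, 2.2, 20], "rot": [0, 0, -0.2], "hand": 5},
    {"dp": [86, 2.2, 45], "rot": [0, 0, -0.2], "hand": 5},
    {"dp": [86, 2.2, 64], "rot": [0, 0, -0.2], "hand": 5},
    {"dp": [86, 2.2, 66], "rot": [0, 0, -0.2], "hand": 5},
    {"dp": [86, 2.2, 66], "rot": [0, 0, -0.2], "hand": 5},
    {"dp": [86, 2.2, 66], "rot": [0, 0, -0.2], "hand": 5},
    {"dp": [86, 2.2, 66], "rot": [0, 0, -0.2], "hand": 5},
    {"dp": [86, 2.2, 66], "rot": [0, 0, -0.2], "hand": 5},
    {"dp": [86, 2.2, 66], "rot": [0, 0, -0.2], "hand": 5},
  ],
)

```text
time_s: 4.47
tool_pos: [663.9, -205.5, 87.9]
ee_rot: [[0.997, 0.072, 0.002], [0.072, -0.997, -0.001], [0.002, 0.001, -1.0]]
force: [0.8, -0.1, -1.1]
grip_width: 0.12
```

Run:
```python
from h import *
s=get_state(); t=s['tool_pos']; print(t,s['force'])
m,p,d=shot('wrist','w4'); cv2.imwrite('pics/w4.png',p[:,:,::-1]); C=cloud(m,d)
L=np.array([655.6,-105.4]); rect(C,48,56,L,35); a=np.radians(4.1); X=np.array([np.cos(a),np.sin(a)]);Y=np.array([-np.sin(a),np.cos(a)])
q=C[...,:2]-L; x=q@X; y=q@Y; z=C[...,2]; top=(z>42.5)&(z<46)
pk=(z>t[2]-14)&(z<t[2]-3)&(y<-40)
print('pack z',np.median(z[pk]),'front',np.sort(y[pk])[-6:],'sides',np.sort(x[pk&(y>-85)])[[0,3,-4,-1]])
k=top&(abs(x)<12); print('bay front',np.sort(y[k&(y<-40)])[:4],'y lens side edge')
k=top&(y>-90)&(y<-70); print('x edges',np.sort(x[k&(x<0)])[-3:],np.sort(x[k&(x>0)])[:3])
go([662.4,-205.7,84],4.1)
```

```text
[ 663.85255763 -205.52581682   87.90795064] [ 0.77346808 -0.10409491 -1.10316098]
rect c [ 656.2 -107.8] size [47.  41.9] ang 3.7 n 7714 z 52.1
pack z 81.60903869756424 front [-40.21010406 -40.18938477 -40.14609142 -40.13347626 -40.0898219
 -40.06990466] sides [-20.53066503 -20.42705209 138.42972992 140.36677833]
bay front [-65.78324985 -65.77992358 -65.76704194 -65.7228519 ] y lens side edge
x edges [-23.25559094 -23.2366396  -23.2127638 ] [24.6754531  25.08155323 25.14086123]
dp [-1.3  0.2  3.6] rot [ 0.1 -0.1  0.1] t 4.5167 F [ 0.7  0.3 -0.9] q [-22.  39.  13.  63.  -0.  63.]
```

move_arm(
  commands=[
    {"dp": [-1.3, 0, 5], "rot": [0, 0, 0.1], "hand": 5},
    {"dp": [-1.3, 0, 5], "rot": [0, 0, 0.1], "hand": 5},
    {"dp": [-1.3, 0, 5], "rot": [0, 0, 0.1], "hand": 5},
    {"dp": [-1.3, 0, 5], "rot": [0, 0, 0.1], "hand": 5},
    {"dp": [-1.3, 0, 5], "rot": [0, 0, 0.1], "hand": 5},
    {"dp": [-1.3, 0, 5], "rot": [0, 0, 0.1], "hand": 5},
    {"dp": [-1.3, 0, 5], "rot": [0, 0, 0.1], "hand": 5},
    {"dp": [-1.3, 0, 5], "rot": [0, 0, 0.1], "hand": 5},
    {"dp": [-1.3, 0, 5], "rot": [0, 0, 0.1], "hand": 5},
    {"dp": [-1.3, 0, 5], "rot": [0, 0, 0.1], "hand": 5},
  ],
)

```text
time_s: 5.35
tool_pos: [662.0, -205.1, 81.1]
ee_rot: [[0.997, 0.071, 0.0], [0.071, -0.997, -0.0], [0.0, 0.0, -1.0]]
force: [0.1, 0.9, -1.0]
grip_width: 0.12
```

```bash
cat > bay.py <<'E'
from h import *
s=get_state(); t=s['tool_pos']; print(t,s['force'])
m,p,d=shot('wrist','w5'); C=cloud(m,d)
L=np.array([655.6,-105.4]); a=np.radians(4.1); X=np.array([np.cos(a),np.sin(a)]);Y=np.array([-np.sin(a),np.cos(a)])
q=C[...,:2]-L; x=q@X; y=q@Y; z=C[...,2]; top=(z>42.5)&(z<46)
pk=(z>t[2]-9)&(z<t[2]-3)&(y>-85)&(y<-50)&(abs(x)<26)
print('pack z',np.median(z[pk]),'front',np.sort(y[pk&(abs(x)<12)])[-4:],'sides',np.sort(x[pk])[[0,5,-6,-1]])
k=top&(abs(x)<12); print('bay front',np.sort(y[k&(y<-40)])[:4])
go([662.4,-205.7,84],4.1)
E
python3 bay.py
```

```text
[ 661.98508934 -205.09694264   81.12685703] [ 0.11500121  0.86191416 -1.0171321 ]
pack z 75.09649151876151 front [-66.16924175 -66.11586569 -66.10411333 -65.83748764] sides [-22.37281795 -22.20299177  21.49246048  21.72835673]
bay front [-65.75104481 -65.7434176  -65.73602996 -65.7339014 ]
dp [ 0.4  0.6 -2.9] rot [ 0. -0. -0.] t 5.4 F [-0.5 -0.6 -0.8] q [-22.  39.  12.  62.  -0.  63.]
```

move_arm(
  commands=[
    {"dp": [0.3, 0.8, 3], "rot": [0, 0, 0], "hand": 5},
    {"dp": [0.3, 0.8, 5], "rot": [0, 0, 0], "hand": 5},
    {"dp": [0.3, 0.8, 5], "rot": [0, 0, 0], "hand": 5},
    {"dp": [0.3, 0.8, 7], "rot": [0, 0, 0], "hand": 5},
    {"dp": [0.3, 0.8, 9], "rot": [0, 0, 0], "hand": 5},
    {"dp": [0.3, 0.8, 11], "rot": [0, 0, 0], "hand": 5},
    {"dp": [0.3, 0.8, 13], "rot": [0, 0, 0], "hand": 5},
    {"dp": [0.3, 0.8, 15], "rot": [0, 0, 0], "hand": 5},
    {"dp": [0.3, 0.8, 17], "rot": [0, 0, 0], "hand": 5},
    {"dp": [0.3, 0.8, 17], "rot": [0, 0, 0], "hand": 5},
  ],
  force=70,
)

```text
time_s: 6.23
tool_pos: [662.3, -205.1, 63.9]
ee_rot: [[0.997, 0.071, 0.0], [0.071, -0.997, 0.001], [0.0, -0.001, -1.0]]
force: [-0.1, 3.2, 0.2]
grip_width: 0.114
```

```bash
python3 bay.py
```

```text
[ 662.29382253 -205.09791163   63.93792221] [-0.12706594  3.23270104  0.20223636]
pack z 58.00185035251107 front [-66.08013192 -66.07275474 -66.03265319 -65.8672805 ] sides [-22.03759628 -21.8515252   21.80282566  22.10754886]
bay front [-150.65292779 -150.59078829 -149.94612066 -149.92248476]
dp [  0.1   0.6 -20. ] rot [-0.1 -0.  -0. ] t 6.2833 F [-0.2  1.9 -0.6] q [-22.  40.  10.  60.   0.  63.]
```

Pack is 10 mm in, pushed to +y by the springs, no jam. Push down the rest.

move_arm(
  commands=[
    {"dp": [0, 0, 2], "rot": [0, 0, 0], "hand": 5},
    {"dp": [0, 0, 4], "rot": [0, 0, 0], "hand": 5},
    {"dp": [0, 0, 6], "rot": [0, 0, 0], "hand": 5},
    {"dp": [0, 0, 8], "rot": [0, 0, 0], "hand": 5},
    {"dp": [0, 0, 10], "rot": [0, 0, 0], "hand": 5},
    {"dp": [0, 0, 12], "rot": [0, 0, 0], "hand": 5},
    {"dp": [0, 0, 14], "rot": [0, 0, 0], "hand": 5},
    {"dp": [0, 0, 15], "rot": [0, 0, 0], "hand": 5},
    {"dp": [0, 0, 15.5], "rot": [0, 0, 0], "hand": 5},
    {"dp": [0, 0, 15.5], "rot": [0, 0, 0], "hand": 5},
  ],
)

```text
time_s: 7.12
tool_pos: [662.2, -205.7, 49.8]
ee_rot: [[0.997, 0.071, 0.0], [0.071, -0.997, -0.0], [0.0, 0.0, -1.0]]
force: [-2.5, 4.2, 6.9]
grip_width: 0.118
```

```bash
python3 bay.py
```

```text
[ 662.2097834  -205.65491204   49.83522816] [-2.54374277  4.18789154  6.93312402]
pack z 43.80553527898914 front [-50.02091155 -50.01564385 -50.01273254 -50.00952724] sides [-25.99732072 -25.97842789  25.9740959   25.99841367]
bay front [-150.60933952 -150.4809351  -150.38691723 -150.30958594]
dp [  0.2   0.1 -34.2] rot [ 0. -0. -0.] t 7.1667 F [-2.9  5.3  8.1] q [-22.  41.   9.  59.   0.  63.]
```

move_arm(
  commands=[
    {"dp": [0, 0, 2], "rot": [0, 0, 0], "hand": 5},
    {"dp": [0, 0, 2], "rot": [0, 0, 0], "hand": 5},
    {"dp": [0, 0, 2], "rot": [0, 0, 0], "hand": 5},
    {"dp": [0, 0, 0], "rot": [0, 0, 0], "hand": 5},
    {"dp": [0, 0, 0], "rot": [0, 0, 0], "hand": 34},
    {"dp": [0, 0, 0], "rot": [0, 0, 0], "hand": 34},
    {"dp": [0, 0, 0], "rot": [0, 0, 0], "hand": 34},
    {"dp": [0, 0, -40], "rot": [0, 0, 0], "hand": 34},
    {"dp": [0, 0, -80], "rot": [0, 0, 0], "hand": 34},
    {"dp": [0, 0, -80], "rot": [0, 0, 0], "hand": 34},
  ],
)

```text
time_s: 8.0
tool_pos: [666.6, -208.4, 137.1]
ee_rot: [[0.997, 0.07, 0.012], [0.071, -0.997, -0.006], [0.011, 0.007, -1.0]]
force: [2.1, -0.4, 1.6]
grip_width: 0.4
```

```bash
cat > chk.py <<'E'
from h import *
m,p,d=shot('wrist','w6'); cv2.imwrite('pics/w6.png',p[:,:,::-1]); C=cloud(m,d)
L=np.array([655.6,-105.4]); a=np.radians(4.1); X=np.array([np.cos(a),np.sin(a)]);Y=np.array([-np.sin(a),np.cos(a)])
q=C[...,:2]-L; x=q@X; y=q@Y; z=C[...,2]
f=lambda a,b,c,e:(np.median(z[(x>a)&(x<b)&(y>c)&(y<e)]).round(2),((x>a)&(x<b)&(y>c)&(y<e)).sum())
print('pack top corners',f(-20,-12,-85,-70),f(12,20,-85,-70),f(-20,-12,-128,-112),f(12,20,-128,-112),'lamp',f(-40,-30,-120,-80),f(30,40,-120,-80))
rect(C,56,70,L-100*Y,40)
go([459,5,160],-10.5)
E
python3 chk.py
```

```text
pack top corners (np.float64(204.84), np.int64(485)) (np.float64(44.92), np.int64(384)) (np.float64(44.32), np.int64(275)) (np.float64(44.2), np.int64(214)) lamp (np.float64(192.53), np.int64(4094)) (np.float64(183.14), np.int64(2417))
rect c [ 662.6 -203.6] size [12.  40.4] ang 4.0 n 1039 z 63.9
dp [-191.2 -227.   -28.9] rot [ 0.3 -0.6 14.5] t 8.05 F [ 0.8  0.2 -0.1] q [-23.  38.  17.  68.  -0.  63.]
```

Pack is seated (tab top at 63.9, tops at the lamp's level). On to the tongs.

move_arm(
  commands=[
    {"dp": [-191, -227, -25], "rot": [0.3, -0.6, 14.5], "hand": 80},
    {"dp": [-191, -227, -25], "rot": [0.3, -0.6, 14.5], "hand": 80},
    {"dp": [-191, -227, -25], "rot": [0.3, -0.6, 14.5], "hand": 80},
    {"dp": [-191, -227, -25], "rot": [0.3, -0.6, 14.5], "hand": 80},
    {"dp": [-191, -227, -25], "rot": [0.3, -0.6, 14.5], "hand": 80},
    {"dp": [-191, -227, -25], "rot": [0.3, -0.6, 14.5], "hand": 80},
    {"dp": [-191, -227, -25], "rot": [0.3, -0.6, 14.5], "hand": 80},
    {"dp": [-191, -227, -25], "rot": [0.3, -0.6, 14.5], "hand": 80},
    {"dp": [-191, -227, -25], "rot": [0.3, -0.6, 14.5], "hand": 80},
    {"dp": [-191, -227, -25], "rot": [0.3, -0.6, 14.5], "hand": 80},
  ],
)

```text
time_s: 8.88
tool_pos: [456.3, 6.6, 153.4]
ee_rot: [[0.984, -0.181, -0.009], [-0.181, -0.984, 0.005], [-0.01, -0.003, -1.0]]
force: [-0.4, -0.0, 0.4]
grip_width: 0.939
```

```bash
cat > to.py <<'E'
from h import *
s=get_state(); t=s['tool_pos']; print(t,s['grip_width'])
m,p,d=shot('wrist','w7'); C=cloud(m,d)
g=cv2.resize(p[:300],None,fx=1.25,fy=1.25); cv2.imwrite('pics/w7.png',g[:,:,::-1])
z=C[...,2]; X=C[...,0];Y=C[...,1]; P=p.astype(int)
red=(P[...,0]>130)&(P[...,0]-P[...,1]>75)&(P[...,1]<90)&(z>22)&(z<36)&(np.hypot(X-459,Y-50)<160)
n,l,st,ce=cv2.connectedComponentsWithStats(red.astype(np.uint8))
for i in range(1,n):
    if st[i,4]>60:
        A=C[l==i][:,:2].astype(np.float32); r=cv2.minAreaRect(A); print(st[i],np.round(r[0],1),np.round(r[1],1),round(r[2],1),np.median(z[l==i]).round(1))
k=(z>24)&(z<36)&(np.hypot(X-440,Y+103)<25); print('pivot',C[k].mean(0).round(1),k.sum())
E
python3 to.py
```

```text
[456.28546869   6.61350539 153.41234204] 0.939151450405894
[271  14  11  56  83] [440.8 122.1] [35.7  4.7] 84.3 28.2
[384  15  11  56  81] [522.8 106.2] [35.9  4.6] 73.7 28.0
[293 158  15  60 475] [437.2  11.7] [50.4  7.5] 84.6 29.6
[351 158  17  60 433] [484.6   2.9] [49.8  7.7] 73.6 29.7
pivot [441.  -96.4  29.4] 577
```

View pics/w7.png

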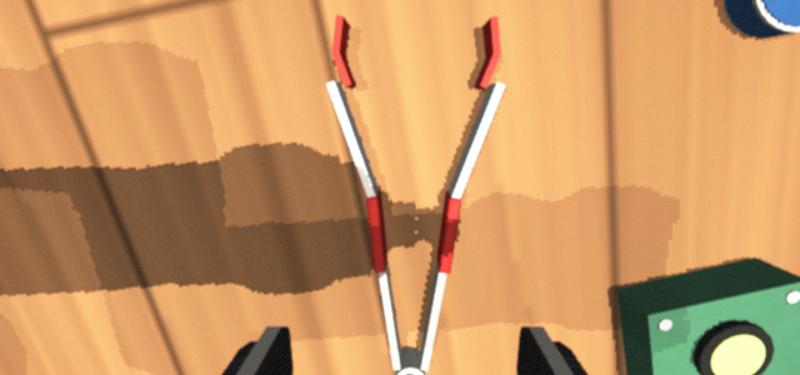

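Tongs lie as measured: grips at (375,235) and (450,235), jaws at (343,52) and (490,52) in the crop; axis 79°, grip centre (460.9, 7.3).

```bash
python3 -c "
from h import *
go([460.9,7.3,7],-11)"
```

```text
dp [  5.   -1.4 146.5] rot [-0.2  0.5  0.5] t 8.9333 F [-0.2  0.6  0.6] q [ -7.  11. -22.  58.   0.  93.]
```

move_arm(
  commands=[
    {"dp": [5, -1.4, 30], "rot": [-0.2, 0.5, 0.5], "hand": 82},
    {"dp": [5, -1.4, 60], "rot": [-0.2, 0.5, 0.5], "hand": 82},
    {"dp": [5, -1.4, 85], "rot": [-0.2, 0.5, 0.5], "hand": 82},
    {"dp": [5, -1.4, 105], "rot": [-0.2, 0.5, 0.5], "hand": 82},
    {"dp": [5, -1.4, 120], "rot": [-0.2, 0.5, 0.5], "hand": 82},
    {"dp": [5, -1.4, 132], "rot": [-0.2, 0.5, 0.5], "hand": 82},
    {"dp": [5, -1.4, 140], "rot": [-0.2, 0.5, 0.5], "hand": 82},
    {"dp": [5, -1.4, 146], "rot": [-0.2, 0.5, 0.5], "hand": 82},
    {"dp": [5, -1.4, 146], "rot": [-0.2, 0.5, 0.5], "hand": 82},
    {"dp": [5, -1.4, 146], "rot": [-0.2, 0.5, 0.5], "hand": 82},
  ],
  force=40,
)

```text
time_s: 9.77
tool_pos: [460.0, 7.8, 7.6]
ee_rot: [[0.982, -0.19, -0.002], [-0.19, -0.982, 0.0], [-0.002, -0.0, -1.0]]
force: [-1.2, -0.2, 0.6]
grip_width: 0.958
```

```bash
python3 -c "
from h import *
go([460.9,7.3,4],-11); print(get_state()['tool_pos'])"
```

```text
dp [1.  0.3 3.6] rot [-0.   0.1  0. ] t 9.7667 F [-1.2 -0.2  0.6] q [ -7.  20. -34.  36.   0.  94.]
[460.00502793   7.82674632   7.57080225]
```

move_arm(
  commands=[
    {"dp": [1, 0.3, 3.5], "rot": [0, 0, 0], "hand": 82},
    {"dp": [1, 0.3, 3.5], "rot": [0, 0, 0], "hand": 66},
    {"dp": [1, 0.3, 3.5], "rot": [0, 0, 0], "hand": 60},
    {"dp": [1, 0.3, 3.5], "rot": [0, 0, 0], "hand": 56},
    {"dp": [1, 0.3, 3.5], "rot": [0, 0, 0], "hand": 53},
    {"dp": [1, 0.3, 3.5], "rot": [0, 0, 0], "hand": 50},
    {"dp": [1, 0.3, 3.5], "rot": [0, 0, 0], "hand": 49},
    {"dp": [1, 0.3, 3.5], "rot": [0, 0, 0], "hand": 49},
    {"dp": [1, 0.3, 3.5], "rot": [0, 0, 0], "hand": 49},
    {"dp": [1, 0.3, 3.5], "rot": [0, 0, 0], "hand": 49},
  ],
  force=40,
)

```text
time_s: 10.6
tool_pos: [462.1, 7.9, 5.8]
ee_rot: [[0.982, -0.189, 0.002], [-0.189, -0.982, 0.001], [0.002, -0.001, -1.0]]
force: [-1.1, -0.2, 10.8]
grip_width: 0.579
```

```bash
python3 - <<'E'
from h import *
s=get_state(); print(s['tool_pos'],s['grip_width']*85.4,s['force'])
E
python3 to.py
```

```text
[462.13740217   7.87908983   5.84835129] 49.41035078729625 [-1.11770639 -0.24363077 10.78285127]
[462.13740217   7.87908983   5.84835129] 0.57857553615101
[210   0  20  54 100] [449.  111.4] [15.2  3.9] 82.8 28.7
[420   0  21  55  93] [514.   98.8] [15.8  3.6] 72.9 28.8
[ 258  239   30  110 1873] [442.4  11.4] [51.6  7.8] 82.9 29.6
[ 358  240   31  108 1873] [482.2   3.7] [50.7  8. ] 75.4 29.5
pivot [nan nan nan] 0to.py:11: RuntimeWarning: Mean of empty slice.
  k=(z>24)&(z<36)&(np.hypot(X-440,Y+103)<25); print('pivot',C[k].mean(0).round(1),k.sum())
  ret = um.true_divide(
```

move_arm(
  commands=[
    {"dp": [0, 0, -5], "rot": [0, 0, 0], "hand": 48},
    {"dp": [0, 0, -10], "rot": [0, 0, 0], "hand": 48},
    {"dp": [0, 0, -20], "rot": [0, 0, 0], "hand": 48},
    {"dp": [0, 0, -30], "rot": [0, 0, 0], "hand": 48},
    {"dp": [0, 0, -45], "rot": [0, 0, 0], "hand": 48},
    {"dp": [0, 0, -60], "rot": [0, 0, 0], "hand": 48},
    {"dp": [0, 0, -80], "rot": [0, 0, 0], "hand": 48},
    {"dp": [0, 0, -100], "rot": [0, 0, 0], "hand": 48},
    {"dp": [0, 0, -110], "rot": [0, 0, 0], "hand": 48},
    {"dp": [0, 0, -110], "rot": [0, 0, 0], "hand": 48},
  ],
)

```text
time_s: 11.48
tool_pos: [462.3, 7.6, 116.6]
ee_rot: [[0.982, -0.19, 0.002], [-0.19, -0.982, 0.0], [0.002, -0.001, -1.0]]
force: [-0.0, -0.6, -2.5]
grip_width: 0.562
```

```bash
cat > tg.py <<'E'
from h import *
s=get_state(); t=np.array(s['tool_pos']); R=np.array(s['ee_rot']); print('tcp',t.round(1),'open',s['grip_width']*85.4,'F',np.round(s['force'],1))
m,p,d=shot('wrist','w8'); C=cloud(m,d); P=p.astype(int)
g=cv2.resize(p,None,fx=1.25,fy=1.25); cv2.imwrite('pics/w8.png',g[:,:,::-1])
T=(C-t)@R   # tool frame
red=(P[...,0]>110)&(P[...,0]-P[...,1]>60)&(P[...,1]<90)&(T[...,2]>-60)&(T[...,2]<30)&(abs(T[...,0])<60)&(d>0)
n,l,st,ce=cv2.connectedComponentsWithStats(red.astype(np.uint8))
for i in range(1,n):
    if st[i,4]>60:
        A=T[l==i]; print(st[i],'tool x',np.percentile(A[:,0],[1,50,99]).round(1),'y',np.percentile(A[:,1],[1,50,99]).round(1),'z',np.percentile(A[:,2],[5,50,95]).round(1))
E
python3 tg.py
```

```text
tcp [462.3   7.6 116.6] open 48.01210489364617 F [-0.  -0.6 -2.5]
[211   0  37  55 827] tool x [-34.8 -31.9 -29.3] y [-110.6 -100.9  -91.7] z [-25.  -12.7   0.7]
[418   0  21  56 110] tool x [30.3 32.6 35.1] y [-106.3  -98.1  -91.1] z [-26.  -24.5 -22.9]
[ 260  239   30  108 1933] tool x [-23.9 -19.3 -15.1] y [-24.6  -2.5  24.8] z [-24.2 -23.2 -22. ]
[ 357  239   31  108 1917] tool x [15.1 19.7 24.4] y [-24.5  -2.7  24.6] z [-24.3 -23.2 -22. ]
```

View pics/w8.png

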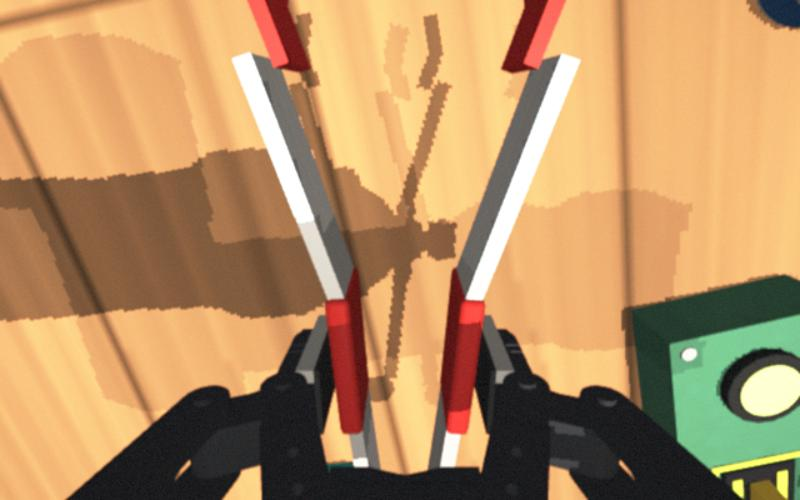

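Tongs are held level, jaws open ~60 mm. Carry them toward the egg, stopping short for a close look.

```bash
python3 -c "
from h import *
go([449,264,140],-30)"
```

```text
dp [ -60.8 -249.3  -24.8] rot [-0.  -0.  19.1] t 11.5333 F [ 0.8  0.2 -1.2] q [ -7.  13. -25.  52.   0.  94.]
```

move_arm(
  commands=[
    {"dp": [-4, -15, -25], "rot": [0, 0, 1], "hand": 50},
    {"dp": [-10, -42, -25], "rot": [0, 0, 3], "hand": 50},
    {"dp": [-19, -77, -25], "rot": [0, 0, 6], "hand": 50},
    {"dp": [-28, -113, -25], "rot": [0, 0, 9], "hand": 50},
    {"dp": [-37, -149, -25], "rot": [0, 0, 12], "hand": 50},
    {"dp": [-46, -185, -25], "rot": [0, 0, 15], "hand": 50},
    {"dp": [-53, -217, -25], "rot": [0, 0, 17], "hand": 50},
    {"dp": [-58, -238, -25], "rot": [0, 0, 18.5], "hand": 50},
    {"dp": [-61, -249, -25], "rot": [0, 0, 19], "hand": 50},
    {"dp": [-61, -249, -25], "rot": [0, 0, 19], "hand": 50},
  ],
)

```text
time_s: 12.37
tool_pos: [446.6, 265.8, 137.7]
ee_rot: [[0.868, -0.496, -0.004], [-0.496, -0.868, 0.001], [-0.004, 0.002, -1.0]]
force: [0.9, -0.1, -0.8]
grip_width: 0.585
```

```bash
python3 tg.py
cat > eg.py <<'E'
from h import *
s=get_state(); m,p,d=load('w8'); C=cloud(m,d); P=p.astype(int); z=C[...,2]
from scipy.optimize import least_squares
def fit(A,c0):   # egg cap as ellipsoid of revolution below/above thickest 22.5; upper half-height 31
    f=lambda q: np.sqrt(((A[:,0]-q[0])/22.5)**2+((A[:,1]-q[1])/22.5)**2+((A[:,2]-q[2])/31)**2)-1
    r=least_squares(f,c0,loss='soft_l1',f_scale=.05); return r.x.round(1),(np.abs(r.fun).mean()*22).round(2)
k=(z>50)&(z<85)&(np.hypot(C[...,0]-519,C[...,1]-385)<32)&(P[...,0]>P[...,2]+25); A=C[k]; print(k.sum(),A[:,2].max(), 'egg mid',fit(A,[519,385,47]), 'tip z', np.percentile(A[:,2],99))
v,u=np.nonzero(k); print('pix',u.min(),u.max(),v.min(),v.max())
E
python3 eg.py
```

```text
tcp [446.6 265.8 137.7] open 49.93055640832824 F [ 0.9 -0.1 -0.8]
[196   0  44  56 925] tool x [-36.2 -33.6 -31.1] y [-108.5  -99.6  -90.8] z [-33.1 -21.3  -7.6]
[429   0  24  57 123] tool x [31.7 33.8 36. ] y [-104.5  -96.8  -90. ] z [-34.2 -32.4 -30.8]
[ 257  242   32  101 1776] tool x [-25.  -20.4 -15.8] y [-24.2  -2.6  25. ] z [-25.2 -22.8 -20.1]
[ 358  242   33  101 1767] tool x [16.2 20.6 25.5] y [-24.1  -2.9  24.9] z [-25.2 -23.  -20.1]
742 68.44037837702712 egg mid (array([519.4, 388.7,  47. ]), np.float64(0.27)) tip z 67.60301549616415
pix 299 357 0 17
```

View pics/w8.png

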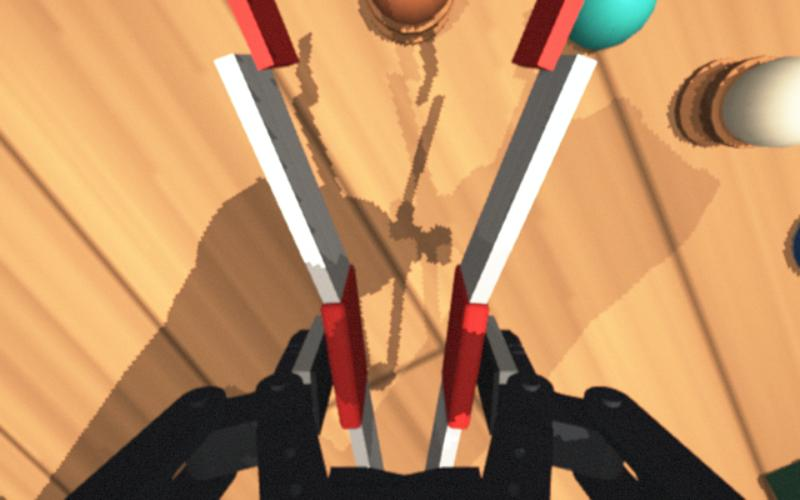

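The brown egg peeks in at the top (410,5); cream at (770,100) and teal at (615,15) lie right. The tongs have pitched nose-up about 5.5°. I'll tilt the tool to compensate and back off gently for a fuller view of the egg.

move_arm(
  commands=[
    {"dp": [0, 4, 0], "rot": [-0.5, 0, 0], "hand": 49},
    {"dp": [0, 10, 0], "rot": [-1.2, 0, 0], "hand": 49},
    {"dp": [0, 17, 0], "rot": [-2, 0, 0], "hand": 49},
    {"dp": [0, 24, 0], "rot": [-2.8, 0, 0], "hand": 49},
    {"dp": [0, 31, 0], "rot": [-3.6, 0, 0], "hand": 49},
    {"dp": [0, 37, 0], "rot": [-4.4, 0, 0], "hand": 49},
    {"dp": [0, 42, 0], "rot": [-5, 0, 0], "hand": 49},
    {"dp": [0, 45, 0], "rot": [-5.5, 0, 0], "hand": 49},
    {"dp": [0, 45, 0], "rot": [-5.5, 0, 0], "hand": 49},
    {"dp": [0, 45, 0], "rot": [-5.5, 0, 0], "hand": 49},
  ],
)

```text
time_s: 13.25
tool_pos: [425.6, 224.9, 139.3]
ee_rot: [[0.867, -0.496, -0.05], [-0.499, -0.863, -0.082], [-0.002, 0.096, -0.995]]
force: [0.4, -0.8, -1.6]
grip_width: 0.572
```

```bash
python3 tg.py; python3 eg.py
cat >> eg.py <<'E'
for n in('top0','scene0'):
    m,p,d=load(n); C=cloud(m,d); P=p.astype(int)
    k=(C[...,2]>50)&(C[...,2]<85)&(np.hypot(C[...,0]-520,C[...,1]-385)<35)&(P[...,0]>P[...,2]+25); print(n,k.sum(),fit(C[k],[519,385,47]))
E
python3 eg.py|tail -2
python3 - <<'E'
from h import *
m,p,d=load('w8'); C=cloud(m,d); s=get_state(); R=np.array(s['ee_rot']); T=(C-s['tool_pos'])@R
# world slope of grip tops & jaw tops
P=p.astype(int); k=(P[...,0]>110)&(P[...,0]-P[...,1]>60)&(P[...,1]<90)&(abs(T[...,0])<60)&(C[...,2]>100)
for a,b in((-130,-85),(-25,-15),(-5,5),(15,25)):
    q=k&(T[...,1]>a)&(T[...,1]<b); print(a,b,np.percentile(C[q][:,2],[80,97]).round(1),q.sum())
E
```

```text
tcp [425.6 224.9 139.3] open 48.858703230131525 F [ 0.4 -0.8 -1.6]
[200   0  42  56 889] tool x [-35.4 -32.7 -30.4] y [-108.7  -99.5  -90.9] z [-32.7 -20.6  -6.8]
[426   0  24  57 120] tool x [30.8 33.1 35.7] y [-104.7  -96.2  -90.2] z [-33.9 -32.1 -27.9]
[ 258  242   32  101 1789] tool x [-24.6 -20.  -15.5] y [-24.2  -2.6  25. ] z [-25.  -22.8 -20. ]
[ 357  242   33  101 1760] tool x [15.5 20.1 24.7] y [-24.1  -2.6  24.8] z [-25.1 -22.8 -20. ]
-130 -85 [160.9 163.1] 1057
-25 -15 [162.3 162.9] 840
-5 5 [162.1 162.7] 699
15 25 [162.  162.5] 601Traceback (most recent call last):
  File "eg.py", line 7, in <module>
    k=(z>50)&(z<85)&(np.hypot(C[...,0]-519,C[...,1]-385)<32)&(P[...,0]>P[...,2]+25); A=C[k]; print(k.sum(),A[:,2].max(), 'egg mid',fit(A,[519,385,47]), 'tip z', np.percentile(A[:,2],99))
                                                                                                           ~~~~~~~~~~^^
    return umr_maximum(a, axis, None, out, keepdims, initial, where)
ValueError: zero-size array to reduction operation maximum which has no identity
Traceback (most recent call last):
  File "eg.py", line 7, in <module>
    k=(z>50)&(z<85)&(np.hypot(C[...,0]-519,C[...,1]-385)<32)&(P[...,0]>P[...,2]+25); A=C[k]; print(k.sum(),A[:,2].max(), 'egg mid',fit(A,[519,385,47]), 'tip z', np.percentile(A[:,2],99))
                                                                                                           ~~~~~~~~~~^^
ValueError: zero-size array to reduction operation maximum which has no identity
```

```bash
sed -i 's/A=C\[k\]; print/A=C[k]\nif len(A): print/; s/^v,u=.*//' eg.py; python3 eg.py; python3 -c "
from h import *
s=get_state();R=np.array(s['ee_rot']);print((R.T@np.array([519.4-480.6,387-320.7,0])).round(1))"
```

```text
top0 146 (array([520.6, 387.6,  46.8]), np.float64(1.16))
scene0 293 (array([518.7, 388.3,  47.4]), np.float64(0.95))
[  0.6 -76.5  -7.4]
```

Three views agree on the egg middle: (519.5, 388, 47). Move the jaws above it.

move_arm(
  commands=[
    {"dp": [0, -4, -0.4], "rot": [0, 0, 0], "hand": 50},
    {"dp": [0, -12, -1.2], "rot": [0, 0, 0], "hand": 50},
    {"dp": [0, -24, -2.4], "rot": [0, 0, 0], "hand": 50},
    {"dp": [0, -37, -3.6], "rot": [0, 0, 0], "hand": 50},
    {"dp": [0, -50, -4.9], "rot": [0, 0, 0], "hand": 50},
    {"dp": [0, -62, -6], "rot": [0, 0, 0], "hand": 50},
    {"dp": [0, -71, -6.9], "rot": [0, 0, 0], "hand": 50},
    {"dp": [0, -76, -7.4], "rot": [0, 0, 0], "hand": 50},
    {"dp": [0, -77.5, -7.5], "rot": [0, 0, 0], "hand": 50},
    {"dp": [0, -77.5, -7.5], "rot": [0, 0, 0], "hand": 50},
  ],
)

```text
time_s: 14.13
tool_pos: [464.4, 292.5, 139.1]
ee_rot: [[0.867, -0.496, -0.05], [-0.499, -0.863, -0.083], [-0.002, 0.097, -0.995]]
force: [-0.9, -0.4, -1.7]
grip_width: 0.588
```

```bash
python3 tg.py; python3 eg.py|head -1;  cat > jaw.py <<'E'
from h import *
m,p,d=load('w8'); C=cloud(m,d); s=get_state(); R=np.array(s['ee_rot']); t=np.array(s['tool_pos']); T=(C-t)@R; P=p.astype(int)
k=(P[...,0]>110)&(P[...,0]-P[...,1]>60)&(P[...,1]<90)&(abs(T[...,0])<60)&(C[...,2]>t[2])
for a,b in((-130,-85),(-25,-15),(-5,5),(15,25)):
    q=k&(T[...,1]>a)&(T[...,1]<b); print(a,b,'top z',np.percentile(C[q][:,2],[80,97]).round(1),q.sum())
g=k&(abs(T[...,1])<30); c=(C[g].max(0)+C[g].min(0))/2
f=-R[:,1]*[1,1,0]; f/=np.linalg.norm(f)
G=t+R@[0.2,0.3,-7.8]; print('tcp',t.round(1),'jaw point',(G+110*f)[:2].round(1),'dir',f.round(3),'R',R.round(3).tolist())
E
python3 jaw.py
```

```text
tcp [464.4 292.5 139.1] open 50.211171115415176 F [-0.9 -0.4 -1.7]
[197   0  43  56 995] tool x [-36.2 -33.5 -31.2] y [-108.7  -99.4  -90.9] z [-32.8 -21.2  -7.7]
[428   0  25  57 118] tool x [31.5 33.9 36.2] y [-104.5  -96.6  -90.2] z [-34.  -32.4 -30.1]
[ 257  242   32  101 1797] tool x [-25.1 -20.4 -15.9] y [-24.2  -2.5  24.9] z [-25.2 -22.9 -20.1]
[ 358  242   33  101 1787] tool x [15.7 20.4 25.1] y [-24.1  -2.5  24.8] z [-25.3 -22.9 -20.1]
3780 78.95249183537248 egg mid (array([519.3, 388.4,  46.2]), np.float64(0.31)) tip z 77.83531238766227
-130 -85 top z [161. 163.] 1019
-25 -15 top z [162.2 162.8] 879
-5 5 top z [162.1 162.6] 698
15 25 top z [161.9 162.5] 589
tcp [464.1 292.1 139.1] jaw point [519.4 387.8] dir [ 0.499  0.867 -0.   ] R [[0.867, -0.496, -0.05], [-0.499, -0.863, -0.083], [-0.002, 0.097, -0.995]]
```

move_arm(
  commands=[
    {"dp": [0, -1.0, 5], "rot": [0, 0, 0], "hand": 50},
    {"dp": [0, -2.0, 14], "rot": [0, 0, 0], "hand": 50},
    {"dp": [0, -3.0, 24], "rot": [0, 0, 0], "hand": 50},
    {"dp": [0, -4.0, 34], "rot": [0, 0, 0], "hand": 50},
    {"dp": [0, -5.0, 44], "rot": [0, 0, 0], "hand": 50},
    {"dp": [0, -6.0, 54], "rot": [0, 0, 0], "hand": 50},
    {"dp": [0, -7.0, 63], "rot": [0, 0, 0], "hand": 50},
    {"dp": [0, -7.6, 70], "rot": [0, 0, 0], "hand": 50},
    {"dp": [0, -7.8, 74], "rot": [0, 0, 0], "hand": 50},
    {"dp": [0, -7.8, 75], "rot": [0, 0, 0], "hand": 50},
  ],
)

```text
time_s: 15.02
tool_pos: [463.9, 292.5, 62.8]
ee_rot: [[0.867, -0.496, -0.051], [-0.499, -0.863, -0.083], [-0.003, 0.098, -0.995]]
force: [-0.0, -0.1, -0.9]
grip_width: 0.588
```

```bash
python3 tg.py; python3 eg.py|head -1; python3 jaw.py
```

```text
tcp [463.9 292.5  62.8] open 50.17658428129159 F [-0.  -0.1 -0.9]
[ 197    0   43   56 1095] tool x [-36.2 -33.5 -31.1] y [-108.7  -99.7  -91. ] z [-32.3 -20.2  -7. ]
[266   0 105  64 368] tool x [-20.4  -6.5  16.7] y [-109.3  -93.6  -89.8] z [-8.4 -4.9 -2. ]
[428   0  24  57 117] tool x [31.5 33.9 36.1] y [-104.4  -96.7  -90.2] z [-33.6 -31.9 -28.7]
[ 358  241   33  102 1804] tool x [15.6 20.4 25.2] y [-24.2  -2.8  24.7] z [-25.1 -22.9 -20. ]
[ 257  242   32  101 1817] tool x [-25.1 -20.3 -15.9] y [-24.3  -2.7  24.9] z [-25.1 -22.8 -20.2]
5920 79.03963313323338 egg mid (array([519.3, 388.7,  46.3]), np.float64(0.28)) tip z 77.25696419307266
-130 -85 top z [84.2 86.4] 1066
-25 -15 top z [85.9 86.5] 863
-5 5 top z [85.8 86.4] 709
15 25 top z [85.7 86.2] 594
tcp [464.1 292.6  63.2] jaw point [519.4 388.2] dir [ 0.499  0.867 -0.   ] R [[0.867, -0.496, -0.051], [-0.499, -0.863, -0.083], [-0.003, 0.097, -0.995]]
```

View pics/w8.png

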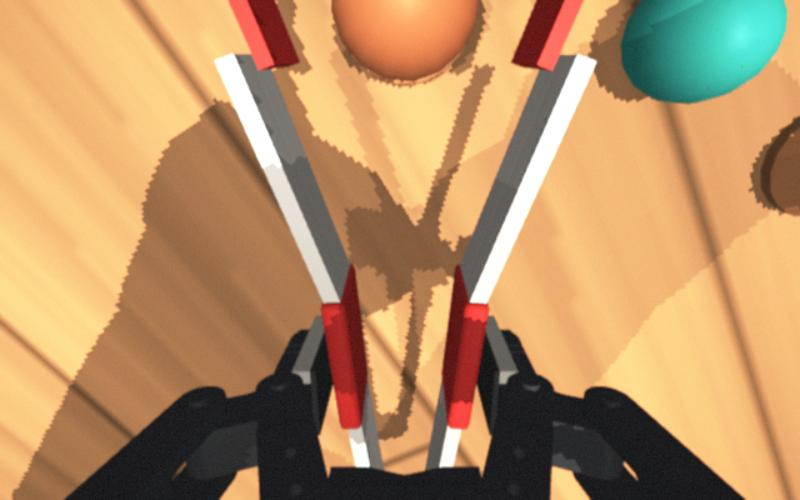

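Egg at (405,35) is centred between the jaws; the teal one is clear. Lower the last 24 mm.

move_arm(
  commands=[
    {"dp": [0, -0.4, 4], "rot": [0, 0, 0], "hand": 50},
    {"dp": [0, -0.9, 9], "rot": [0, 0, 0], "hand": 50},
    {"dp": [0, -1.4, 14], "rot": [0, 0, 0], "hand": 50},
    {"dp": [0, -1.9, 19], "rot": [0, 0, 0], "hand": 50},
    {"dp": [0, -2.2, 22], "rot": [0, 0, 0], "hand": 50},
    {"dp": [0, -2.5, 23.5], "rot": [0, 0, 0], "hand": 50},
    {"dp": [0, -2.6, 23.5], "rot": [0, 0, 0], "hand": 50},
    {"dp": [0, -2.6, 23.5], "rot": [0, 0, 0], "hand": 50},
    {"dp": [0, -2.6, 23.5], "rot": [0, 0, 0], "hand": 48},
    {"dp": [0, -2.6, 23.5], "rot": [0, 0, 0], "hand": 46},
  ],
  force=30,
)

```text
time_s: 15.9
tool_pos: [464.8, 293.3, 40.5]
ee_rot: [[0.867, -0.497, -0.049], [-0.499, -0.863, -0.082], [-0.002, 0.096, -0.995]]
force: [-0.2, -0.6, -1.1]
grip_width: 0.544
```

```bash
python3 tg.py; python3 jaw.py
```

```text
tcp [464.8 293.3  40.5] open 46.48803090545282 F [-0.2 -0.6 -1.1]
[210   0  39  55 993] tool x [-32.9 -30.3 -27.8] y [-109.1 -100.2  -91.2] z [-31.6 -19.6  -5.9]
[254   1 123  70 421] tool x [-20.4  -7.2  16. ] y [-104.2  -90.1  -86.6] z [-29.8 -26.6 -23.8]
[404   0  35  56 128] tool x [28.3 30.4 32.7] y [-104.7  -96.   -90.4] z [-32.8 -31.  -15.5]
[ 354  239   31  103 1797] tool x [14.3 18.7 23.2] y [-24.   -2.5  24.9] z [-24.5 -22.2 -19.5]
[ 262  241   31  101 1822] tool x [-23.2 -18.6 -14.3] y [-24.2  -2.8  24.9] z [-24.4 -22.2 -19.5]
-130 -85 top z [60.6 63.1] 1417
-25 -15 top z [63.  63.5] 870
-5 5 top z [62.9 63.4] 714
15 25 top z [62.7 63.3] 595
tcp [464.8 293.2  40.5] jaw point [520.  388.8] dir [ 0.499  0.867 -0.   ] R [[0.867, -0.497, -0.05], [-0.499, -0.863, -0.082], [-0.002, 0.096, -0.995]]
```

move_arm(
  commands=[
    {"dp": [-0.5, 0, 0.7], "rot": [0, 0, 0], "hand": 45},
    {"dp": [-0.5, 0, 0.7], "rot": [0, 0, 0], "hand": 43},
    {"dp": [-0.5, 0, 0.7], "rot": [0, 0, 0], "hand": 41.5},
    {"dp": [-0.5, 0, 0.7], "rot": [0, 0, 0], "hand": 40},
    {"dp": [-0.5, 0, 0.7], "rot": [0, 0, 0], "hand": 38.5},
    {"dp": [-0.5, 0, 0.7], "rot": [0, 0, 0], "hand": 37},
    {"dp": [-0.5, 0, 0.7], "rot": [0, 0, 0], "hand": 36},
    {"dp": [-0.5, 0, 0.7], "rot": [0, 0, 0], "hand": 35},
    {"dp": [-0.5, 0, 0.7], "rot": [0, 0, 0], "hand": 34},
    {"dp": [-0.5, 0, 0.7], "rot": [0, 0, 0], "hand": 33},
  ],
  force=30,
)

```text
time_s: 16.78
tool_pos: [464.1, 293.3, 39.6]
ee_rot: [[0.867, -0.497, -0.05], [-0.499, -0.863, -0.082], [-0.002, 0.096, -0.995]]
force: [0.3, 0.9, -1.1]
grip_width: 0.401
```

move_arm(
  commands=[
    {"dp": [0, 0, 0], "rot": [0, 0, 0], "hand": 31},
    {"dp": [0, 0, 0], "rot": [0, 0, 0], "hand": 29},
    {"dp": [0, 0, 0], "rot": [0, 0, 0], "hand": 27},
    {"dp": [0, 0, 0], "rot": [0, 0, 0], "hand": 25},
    {"dp": [0, 0, 0], "rot": [0, 0, 0], "hand": 25},
    {"dp": [0, 0, 0], "rot": [0, 0, 0], "hand": 25},
    {"dp": [0, 0, 0], "rot": [0, 0, 0], "hand": 25},
    {"dp": [0, 0, 0], "rot": [0, 0, 0], "hand": 25},
    {"dp": [0, 0, 0], "rot": [0, 0, 0], "hand": 25},
    {"dp": [0, 0, 0], "rot": [0, 0, 0], "hand": 25},
  ],
  force=35,
)

```text
time_s: 17.62
tool_pos: [464.1, 293.3, 39.5]
ee_rot: [[0.867, -0.497, -0.05], [-0.499, -0.863, -0.082], [-0.002, 0.096, -0.995]]
force: [0.5, 0.3, -0.8]
grip_width: 0.402
```

```bash
python3 tg.py; python3 jaw.py; python3 eg.py|head -1
```

```text
tcp [464.1 293.3  39.5] open 34.339886210434365 F [ 0.5  0.3 -0.8]
[247   0 148  70 883] tool x [-22.2 -15.6  21.6] y [-106.2  -94.8  -86.9] z [-30.6 -26.8 -17.4]
[384   0  18  54  97] tool x [18.9 20.7 22.7] y [-105.4  -98.2  -91.4] z [-30.2 -28.3 -25.6]
[ 279  239   23  101 1762] tool x [-17.2 -13.4  -9.9] y [-24.1  -2.5  25.2] z [-22.7 -20.6 -18.1]
[ 345  240   24  100 1734] tool x [10.  13.5 17.2] y [-24.1  -2.6  24.8] z [-22.8 -20.7 -18.1]
-130 -85 top z [59.2 61.1] 982
-25 -15 top z [60.2 60.8] 841
-5 5 top z [60.4 61. ] 665
15 25 top z [60.3 60.9] 593
tcp [464.1 293.3  39.5] jaw point [519.4 388.9] dir [ 0.499  0.867 -0.   ] R [[0.867, -0.496, -0.05], [-0.499, -0.863, -0.082], [-0.002, 0.096, -0.995]]
9565 78.04029936791342 egg mid (array([519.1, 388.3,  46.2]), np.float64(0.96)) tip z 76.88857594276523
```

Egg gripped (34.3 mm, as expected). Lift gently.

move_arm(
  commands=[
    {"dp": [0, 0, 0], "rot": [0, 0, 0], "hand": 25},
    {"dp": [0, 0.2, -2], "rot": [0, 0, 0], "hand": 25},
    {"dp": [0, 0.5, -5], "rot": [0, 0, 0], "hand": 25},
    {"dp": [0, 1, -10], "rot": [0, 0, 0], "hand": 25},
    {"dp": [0, 1.7, -17], "rot": [0, 0, 0], "hand": 25},
    {"dp": [0, 2.5, -26], "rot": [0, 0, 0], "hand": 25},
    {"dp": [0, 3.6, -37], "rot": [0, 0, 0], "hand": 25},
    {"dp": [0, 4.5, -47], "rot": [0, 0, 0], "hand": 25},
    {"dp": [0, 5.3, -55], "rot": [0, 0, 0], "hand": 25},
    {"dp": [0, 5.8, -60], "rot": [0, 0, 0], "hand": 25},
  ],
  force=40,
)

```text
time_s: 18.5
tool_pos: [465.1, 293.7, 101.7]
ee_rot: [[0.867, -0.497, -0.048], [-0.499, -0.863, -0.081], [-0.001, 0.094, -0.996]]
force: [0.0, 0.4, -2.3]
grip_width: 0.396
```

move_arm(
  commands=[
    {"dp": [0, 0.5, -5], "rot": [0, 0, 0], "hand": 25},
    {"dp": [0, 1.2, -12], "rot": [0, 0, 0], "hand": 25},
    {"dp": [0, 2, -20], "rot": [0, 0, 0], "hand": 25},
    {"dp": [0, 2.9, -29], "rot": [0, 0, 0], "hand": 25},
    {"dp": [0, 3.8, -38], "rot": [0, 0, 0], "hand": 25},
    {"dp": [0, 4.5, -45], "rot": [0, 0, 0], "hand": 25},
    {"dp": [0, 5, -50], "rot": [0, 0, 0], "hand": 25},
    {"dp": [0, 5, -50], "rot": [0, 0, 0], "hand": 25},
    {"dp": [0, 5, -50], "rot": [0, 0, 0], "hand": 25},
    {"dp": [0, 5, -50], "rot": [0, 0, 0], "hand": 25},
  ],
  force=40,
)

```text
time_s: 19.33
tool_pos: [463.9, 292.9, 149.7]
ee_rot: [[0.867, -0.496, -0.051], [-0.499, -0.863, -0.083], [-0.003, 0.097, -0.995]]
force: [0.0, 0.3, -1.6]
grip_width: 0.398
```

```bash
python3 tg.py; python3 jaw.py
python3 - <<'E'
from h import *
m,p,d=load('w8'); C=cloud(m,d); s=get_state(); t=s['tool_pos']
k=(np.hypot(C[...,0]-519,C[...,1]-388)<30)&(C[...,2]>t[2]+10); print('egg tip?',np.percentile(C[k][:,2],[50,90,99]).round(1),k.sum())
th=np.radians(30); f=np.array([np.cos(th),np.sin(th)]); G=np.array([655.6,-105.4])-110*f; print('grip target',G); go([G[0],G[1],150],-60)
E
```

```text
tcp [463.9 292.9 149.7] open 34.020577023601824 F [ 0.   0.3 -1.6]
[247   0  24  47 141] tool x [-22.3 -20.  -18.8] y [-106.9  -97.5  -93.8] z [-30.2 -27.1 -14.3]
[255   0 139  69 743] tool x [-19.3  -2.2  20.8] y [-104.7  -91.7  -87.2] z [-32.3 -29.  -25.4]
[381   0  21  54  95] tool x [18.9 20.6 22.8] y [-105.5  -97.2  -91.3] z [-29.9 -28.3 -20.3]
[ 345  239   24  101 1687] tool x [10.1 13.6 17.3] y [-24.1  -2.4  25. ] z [-22.6 -20.6 -18. ]
[ 279  240   23  100 1714] tool x [-17.1 -13.3  -9.9] y [-24.   -2.2  25.4] z [-22.6 -20.6 -18. ]
-130 -85 top z [170.9 172.8] 1021
-25 -15 top z [170.3 171. ] 821
-5 5 top z [170.5 171. ] 636
15 25 top z [170.5 171.1] 597
tcp [463.8 292.9 149.5] jaw point [519.1 388.5] dir [ 0.499  0.867 -0.   ] R [[0.867, -0.496, -0.051], [-0.499, -0.863, -0.083], [-0.003, 0.097, -0.995]]
egg tip? [177.9 186.9 283.4] 10563
grip target [ 560.33720558 -160.4       ]
dp [309.8 343.2  32.2] rot [ 5.5 -1.3 30.1] t 19.3833 F [ 0.5  0.1 -1.6] q [ 27.  25.  -3.  67.  -3. 147.]
```

View pics/w8.png

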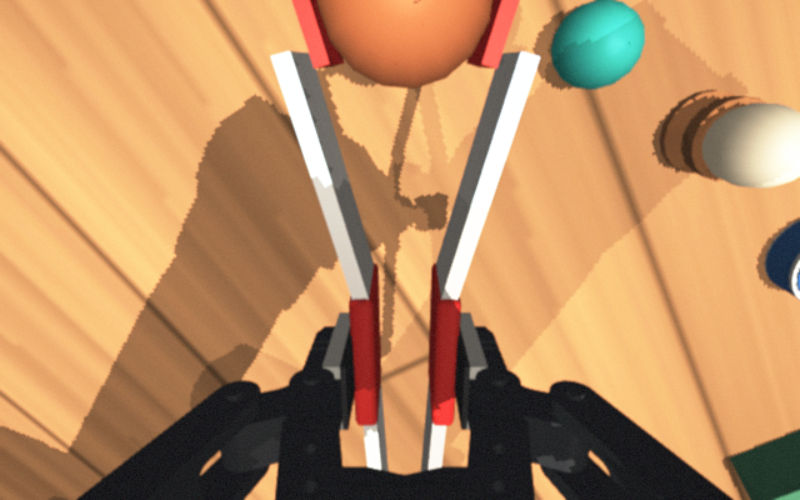

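Egg securely held at (410,30). Carry it level to the lamp in gentle stages, turning 30°.

move_arm(
  commands=[
    {"dp": [3, 3.4, 0.3], "rot": [0, 0, 0.3], "hand": 25},
    {"dp": [10, 11.4, 1.1], "rot": [0, -0.1, 1], "hand": 25},
    {"dp": [21, 23, 2.2], "rot": [0, -0.2, 2], "hand": 25},
    {"dp": [33, 36.6, 3.5], "rot": [0, -0.3, 3.2], "hand": 25},
    {"dp": [46, 51, 4.9], "rot": [0, -0.4, 4.5], "hand": 25},
    {"dp": [60, 66.5, 6.3], "rot": [0, -0.6, 5.8], "hand": 25},
    {"dp": [73, 81, 7.7], "rot": [0, -0.7, 7.1], "hand": 25},
    {"dp": [87, 96.5, 9.2], "rot": [0, -0.8, 8.4], "hand": 25},
    {"dp": [98, 108.7, 10.4], "rot": [0, -0.9, 9.5], "hand": 25},
    {"dp": [103, 114.4, 10.9], "rot": [0, -1, 10], "hand": 25},
  ],
  force=40,
)

```text
time_s: 20.22
tool_pos: [496.2, 139.3, 149.8]
ee_rot: [[0.764, -0.642, -0.065], [-0.646, -0.76, -0.073], [-0.002, 0.098, -0.995]]
force: [-0.6, 0.3, -1.3]
grip_width: 0.399
```

```bash
cat > nx.py <<'E'
from h import *
import sys
x,y,z,yaw=map(float,sys.argv[1:5]); s=get_state(); R=np.array(s['ee_rot']); t=s['tool_pos']
cur=np.degrees(np.arctan2(R[1,0],R[0,0])); print(t.round(1),cur.round(2),'open',s['grip_width']*85.4,'F',s['force'].round(1),'q',s['qpos'].round(0))
print('dp',(R.T@(np.array([x,y,z])-t)).round(1),'rot',(R.T@[0,0,yaw-cur]).round(2))
E
python3 nx.py 528 -10 149.7 -50
```

```text
[496.2 139.3 149.8] -40.2 open 34.032640347953894 F [-0.6  0.3 -1.3] q [ 11.  21.  -9.  65.  -3. 141.]
dp [120.6  93.1   9. ] rot [ 0.02 -0.96  9.75]
```

move_arm(
  commands=[
    {"dp": [3.6, 2.8, 0.3], "rot": [0, 0, 0.3], "hand": 25},
    {"dp": [12, 9.3, 0.9], "rot": [0, -0.1, 1], "hand": 25},
    {"dp": [24, 18.6, 1.8], "rot": [0, -0.2, 2], "hand": 25},
    {"dp": [38.5, 29.8, 2.9], "rot": [0, -0.3, 3.1], "hand": 25},
    {"dp": [54, 41.9, 4.1], "rot": [0, -0.4, 4.4], "hand": 25},
    {"dp": [70, 54, 5.2], "rot": [0, -0.6, 5.7], "hand": 25},
    {"dp": [85.5, 66, 6.4], "rot": [0, -0.7, 6.9], "hand": 25},
    {"dp": [101, 78, 7.6], "rot": [0, -0.8, 8.2], "hand": 25},
    {"dp": [114.5, 88.4, 8.6], "rot": [0, -0.9, 9.3], "hand": 25},
    {"dp": [120.5, 93, 9], "rot": [0, -1, 9.8], "hand": 25},
  ],
  force=40,
)

```text
time_s: 21.05
tool_pos: [528.9, -8.7, 149.7]
ee_rot: [[0.643, -0.762, -0.076], [-0.766, -0.641, -0.061], [-0.003, 0.098, -0.995]]
force: [-0.6, 0.9, -2.6]
grip_width: 0.396
```

```bash
python3 nx.py 559.9 -160.6 149.7 -60
```

```text
[528.9  -8.7 149.7] -49.95 open 33.80052244997289 F [-0.6  0.9 -2.6] q [ -6.  22.  -7.  65.  -4. 135.]
dp [136.2  73.7   6.8] rot [ 0.03 -0.98 10.  ]
```

move_arm(
  commands=[
    {"dp": [4, 2.2, 0.2], "rot": [0, 0, 0.3], "hand": 25},
    {"dp": [13.6, 7.4, 0.7], "rot": [0, -0.1, 1], "hand": 25},
    {"dp": [29, 15.5, 1.4], "rot": [0, -0.2, 2.1], "hand": 25},
    {"dp": [46, 25, 2.3], "rot": [0, -0.3, 3.4], "hand": 25},
    {"dp": [65, 35, 3.3], "rot": [0, -0.5, 4.8], "hand": 25},
    {"dp": [84, 45.6, 4.2], "rot": [0, -0.6, 6.2], "hand": 25},
    {"dp": [103, 55.5, 5.1], "rot": [0, -0.7, 7.5], "hand": 25},
    {"dp": [119, 64.5, 6], "rot": [0, -0.9, 8.7], "hand": 25},
    {"dp": [131, 71, 6.5], "rot": [0, -0.95, 9.6], "hand": 25},
    {"dp": [136, 73.7, 6.8], "rot": [0, -1, 10], "hand": 25},
  ],
  force=40,
)

```text
time_s: 21.88
tool_pos: [560.0, -160.1, 149.5]
ee_rot: [[0.5, -0.862, -0.086], [-0.866, -0.498, -0.046], [-0.003, 0.098, -0.995]]
force: [-0.1, 0.1, -1.2]
grip_width: 0.396
```

move_arm(
  commands=[
    {"dp": [0, -0.1, 1], "rot": [0, 0, 0], "hand": 25},
    {"dp": [0, -0.4, 4], "rot": [0, 0, 0], "hand": 25},
    {"dp": [0, -0.9, 9], "rot": [0, 0, 0], "hand": 25},
    {"dp": [0, -1.5, 15], "rot": [0, 0, 0], "hand": 25},
    {"dp": [0, -2.2, 22], "rot": [0, 0, 0], "hand": 25},
    {"dp": [0, -2.8, 28], "rot": [0, 0, 0], "hand": 25},
    {"dp": [0, -3.3, 33], "rot": [0, 0, 0], "hand": 25},
    {"dp": [0, -3.7, 37], "rot": [0, 0, 0], "hand": 25},
    {"dp": [0, -3.9, 39], "rot": [0, 0, 0], "hand": 25},
    {"dp": [0, -4, 40], "rot": [0, 0, 0], "hand": 25},
  ],
  force=40,
)

```text
time_s: 22.72
tool_pos: [559.3, -158.3, 108.9]
ee_rot: [[0.502, -0.861, -0.087], [-0.865, -0.5, -0.046], [-0.004, 0.098, -0.995]]
force: [1.0, -0.1, -2.5]
grip_width: 0.394
```

```bash
python3 nx.py 559.9 -160.6 105 -60
python3 - <<'E'
from h import *
exec(open('eg.py').read().split('k=(z>50)')[0].replace("load('w8')","shot('wrist','w9')"))
t=s['tool_pos']; o=[655.6,-105.4]
a=cv2.resize(p,(480,300)); 
k=(np.hypot(C[...,0]-o[0],C[...,1]-o[1])<32)&(z>t[2]+10)&(z<150)&(P[...,0]>P[...,2]+25)
print('wrist egg',k.sum(),fit(C[k],[o[0],o[1],112]))
out=[a]
for n in('top','scene'):
    m,p,d=shot(n,n+'9'); C=cloud(m,d); P=p.astype(int); z=C[...,2]
    k=(np.hypot(C[...,0]-o[0],C[...,1]-o[1])<35)&(z>112)&(z<150)&(P[...,0]>P[...,2]+40)&(P[...,0]-P[...,1]<110)
    print(n,'egg',k.sum(),fit(C[k],[o[0],o[1],112]), 'tip',C[k][:,2].max() if k.any() else 0)
    u,v=map(int,proj(m,[630,-150,70])); q=p[max(0,v-50):v+50,u-60:u+60]; out.append(cv2.resize(q,(360,300)))
    for nm,c in(('jar',(597.7,-357)),('tin',(700,113)),('cream',(650,238))):
        kk=(np.hypot(C[...,0]-c[0],C[...,1]-c[1])<45)&(z>15); print(nm,np.median(C[kk],0).round(0))
cv2.imwrite('pics/fin.png',np.vstack([np.hstack([out[0][:, :440],out[1]]),np.hstack([out[2],np.zeros((300,440,3),np.uint8)])])[:,:,::-1])
E
```

```text
[ 559.3 -158.3  108.9] -59.88 open 33.659586437619105 F [ 1.  -0.1 -2.5] q [-20.  29.  -2.  62.  -4. 130.]
dp [2.3 0.2 3.9] rot [ 0.   -0.01  0.12]
wrist egg 9503 (array([ 654.2, -103.3,  115. ]), np.float64(0.96))
top egg 190 (array([ 655.9, -104.1,  116.6]), np.float64(1.96)) tip 149.93132174150878
jar [ 594. -346.   83.]
tin [701. 116.  27.]
cream [648. 238.  64.]
scene egg 347 (array([ 654.9, -103.5,  116.3]), np.float64(1.73)) tip 149.02432350644563
jar [ 609. -338.   73.]
tin [704. 119.  27.]
cream [666. 247.  63.]
```

View pics/fin.png

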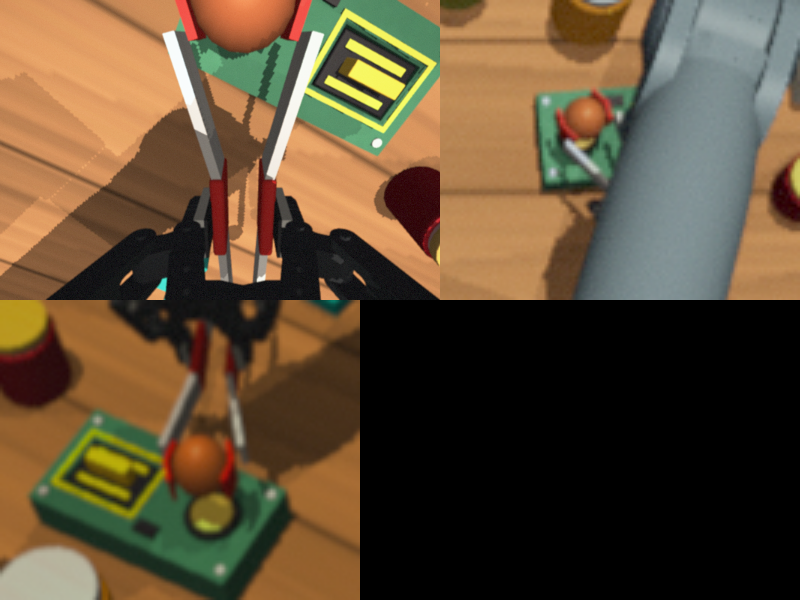

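Egg hangs over the lens, pack flush in its bay, the rest untouched. Small correction (2 mm sideways, 6 mm down), then settle.

move_arm(
  commands=[
    {"dp": [0.7, -0.1, 1], "rot": [0, 0, 0], "hand": 25},
    {"dp": [1.4, -0.3, 3], "rot": [0, 0, 0], "hand": 25},
    {"dp": [2, -0.4, 5], "rot": [0, 0, 0], "hand": 25},
    {"dp": [2.2, -0.5, 6], "rot": [0, 0, 0], "hand": 25},
    {"dp": [2.2, -0.5, 6], "rot": [0, 0, 0], "hand": 25},
    {"dp": [2.2, -0.5, 6], "rot": [0, 0, 0], "hand": 25},
    {"dp": [2.2, -0.5, 6], "rot": [0, 0, 0], "hand": 25},
    {"dp": [2.2, -0.5, 6], "rot": [0, 0, 0], "hand": 25},
    {"dp": [2.2, -0.5, 6], "rot": [0, 0, 0], "hand": 25},
    {"dp": [2.2, -0.5, 6], "rot": [0, 0, 0], "hand": 25},
  ],
  force=40,
)

```text
time_s: 23.7
tool_pos: [560.6, -160.4, 103.5]
ee_rot: [[0.502, -0.861, -0.087], [-0.865, -0.5, -0.046], [-0.004, 0.098, -0.995]]
force: [0.2, 0.2, -0.7]
grip_width: 0.395
```

move_arm(
  commands=[
    {"dp": [0, 0, 0], "rot": [0, 0, 0], "hand": 25},
    {"dp": [0, 0, 0], "rot": [0, 0, 0], "hand": 25},
    {"dp": [0, 0, 0], "rot": [0, 0, 0], "hand": 25},
    {"dp": [0, 0, 0], "rot": [0, 0, 0], "hand": 25},
    {"dp": [0, 0, 0], "rot": [0, 0, 0], "hand": 25},
    {"dp": [0, 0, 0], "rot": [0, 0, 0], "hand": 25},
    {"dp": [0, 0, 0], "rot": [0, 0, 0], "hand": 25},
    {"dp": [0, 0, 0], "rot": [0, 0, 0], "hand": 25},
    {"dp": [0, 0, 0], "rot": [0, 0, 0], "hand": 25},
    {"dp": [0, 0, 0], "rot": [0, 0, 0], "hand": 25},
  ],
  force=40,
)

```text
time_s: 24.53
tool_pos: [560.6, -160.4, 103.4]
ee_rot: [[0.502, -0.861, -0.087], [-0.865, -0.5, -0.046], [-0.004, 0.098, -0.995]]
force: [-0.0, -0.2, -1.4]
grip_width: 0.391
```

```bash
python3 nx.py 559.9 -160.6 103 -60
python3 - <<'E'
from h import *
exec(open('eg.py').read().split('k=(z>50)')[0].replace("load('w8')","shot('wrist','w10')"))
t=s['tool_pos']; o=np.array([655.6,-105.4])
k=(np.hypot(C[...,0]-o[0],C[...,1]-o[1])<32)&(z>t[2]+10)&(z<150)&(P[...,0]>P[...,2]+25)
print('wrist egg',k.sum(),fit(C[k],[o[0],o[1],110]))
a=np.radians(4.1); X=np.array([np.cos(a),np.sin(a)]);Y=np.array([-np.sin(a),np.cos(a)]); q=C[...,:2]-o; x=q@X; y=q@Y
f=lambda a,b,c,e:np.median(z[(x>a)&(x<b)&(y>c)&(y<e)]).round(1)
print('pack top',f(-20,-17,-125,-75),f(12,20,-125,-75),f(-20,20,-128,-122),'lamp',f(28,40,-120,-90),'vel',np.abs(s['joint_vel']).max())
m,p,d=shot('scene','s10'); C=cloud(m,d); z=C[...,2]; P=p.astype(int)
k=(np.hypot(C[...,0]-o[0],C[...,1]-o[1])<28)&(z>95)&(z<150)&(P[...,0]>P[...,2]+40)&(P[...,1]>60); print('scene',k.sum(),fit(C[k],[o[0],o[1],110]))
E
```

```text
[ 560.6 -160.4  103.4] -59.89 open 33.39419209198564 F [-0.  -0.2 -1.4] q [-20.  30.  -2.  62.  -4. 130.]
dp [-0.2  0.6  0.5] rot [ 0.   -0.01  0.11]
wrist egg 9498 (array([ 655.5, -105.4,  109.5]), np.float64(0.96))
pack top 44.0 44.3 44.0 lamp 44.1 vel 0.12359693565127348
scene 169 (array([ 656. , -105.5,  110.4]), np.float64(1.18))
```

Both views put the egg centred over the lens (within 0.5 mm), bottom about 33 mm above it, and the pack top is flush with the lamp. Handing in.

```bash
python3 -c "
from station import *
print(close_job())"
```

```text
the job is handed in; nothing more can be done
None
```

The job is handed in at about 24.6 s of the 72 s. The battery pack is seated and the brown egg is held in the tongs above the lens.

**What I did:**
- Pressed the pack into its bay with the gripper on its tab.
- Picked up the tongs by the red grip.
- Lifted the brown egg out of its cup at 35 to 40 N and carried it level to the lamp.

**Last checks:**
- **Pack:** its top measured 44.0–44.3 mm against 44.1 mm for the lamp, so it is flush.
- **Egg position:** the wrist and scene cameras put it within 0.5 mm of the lens centre, with its bottom about 32–33 mm above the lens.
- **Still and clear:** the arm was at rest and the wrist force was only the weight of the load.
- **Cream egg, jam jar and tin:** I never touched them, and coarse camera checks found each near its place. I did not measure them exactly at the end.

**Not as planned:**
- The tongs pitched about 5.5° nose-up in the hand on the way to the egg. I tilted the tool to bring them level.
- The grip opening crept from 34.3 to 33.4 mm while holding the egg, with no shift of the egg seen.
- The fingertips rested on the table with about 11 N when I first gripped the tongs.

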